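# Load the foot grinder and close its guard until the latch clicks

## Task

Get the foot grinder ready to grind the glaze drips off the little bowl: set the bowl down gently on its foot inside the work ring on the grinding disc, let go of it, then push the sliding clear guard across by its handle until its sprung latch clicks shut and holds it against the rubber seal. Do not slam or force the guard, and leave the beaker, the cup and the stamp as they stand.

Things in the scene. Friction and masses are not known exactly. Their poses are not given: they have to be found in the camera images.
- machine: Bench foot grinder, fixed: grey base 212 mm (its x) by 404 mm (its y), 30 mm high; rails along y; grinding disc of 148 mm at the -y end; motor housing (86 mm high) at the +y end. Origin on the worktop under its middle, z up. The guard closes towards -y, against a rubber seal on an upright end plate (near y = -165 mm, 104 mm high) that carries the latch in the middle of its top.
- guard: Clear hood in an aluminium frame, 200 mm (machine x) by 170 mm (y), top 104 mm above the worktop; slides on the rails. Origin: middle of its handle; axes as the machine's. Fully open: machine y = +160 mm, starts up to 25 mm short of that. Latched: near y = -10 mm, but the end plate is screwed on through slots, so home lies up to 9 mm either side and must be felt. Keep below 0.2 m/s.
- guard_handle (a point): Middle of the guard's handle: black round bar, 12 mm thick, 90 mm long along machine x between two posts, centre 130 mm above the worktop, 18 mm free below it. Sliding takes 2 to 4 N. Over the last 21 mm the latch is lifted, over the last 4 mm the seal pressed: 8 to 14 N at most, until the click. About 1 mm past the click it is solid. Push with at most 20 N; over 28 N harms the hood.
- latch (a joint): Sprung steel hook, 58 mm long, on the end plate's top, 107 to 122 mm above the worktop, pivoted outside the plate. Value in rad: 0 when down (before the guard comes, and again once it has caught behind the step on the guard), up to 0.13 to 0.17 while lifted by the guard's ramp. Once caught it holds by itself; without the click the seal pushes the guard back a little. Need not be touched.
- work_ring (a point): Centre of the work ring, on the disc's surface (40 mm above the worktop; machine x = 0, y = -75 mm); z up. Aluminium ring lying on the disc: inside diameter 64 mm, outside 76 mm, 9 mm high; the bowl's foot stands on the disc inside it. A yoke with two rollers holds it on the +x side (52 mm above the worktop at most, 38 mm or more from the centre). The closed guard clears the bowl by 9 mm.
- bowl_mid (a point): Centre, half-way up, of the small round glazed bowl, open at the top: 68 mm across the rim, 47 mm high, foot 46 mm across, widening upwards, 0.11 kg. Starts upright on the worktop; z is its axis. It can be gripped across the outside near the rim.
- bisque_cup: Bystander: unglazed cup, 66 mm across, 74 mm high, upright; origin under its centre.
- slip_beaker: Bystander: grey beaker, 69 mm across, 92 mm high, upright; origin under its centre.
- stamp: Bystander: waisted clay stamp, 42 mm across, 52 mm high, upright; origin under its centre.

How it is judged:
By the outcome, as a careful person would: the job done as asked, in the order asked, and still so for the second after the job is handed in, with the robot touching nothing.
It also fails if it takes over 64 s, if anything falls off the work surface, if the arm or the gripper's body presses on something with over 40 N, if the wrist force passes 120 N, or if a joint passes its speed limit or range.

## Robot

A 7-joint arm with a two-finger parallel gripper is mounted at the origin on a cart in front of the work surface, level with it; the furniture and walls round the work are solid. World frame = base frame: x ahead of the robot, y to its left, z up, the work surface at z = 0. Lengths are in m, angles in rad, forces in N, time in s.
With the tool pointing down it reaches from about 0.35 to 0.9 m from the base axis. Payload 8.1 kg.
Tool frame: the origin (TCP) lies at the very end of the fingers, on their centre line; the grasp point (between the pads) lies 19 mm behind it (grip_point_offset is the distance from the TCP to the grasp point, in m); z points along the fingers, x is the direction in which the jaws open and shut, and the axes are right-handed (so a half turn about z gives the same grasp; the last joint's range is limited). The gripper opens to 92 mm and grips with 3 to 60 N. Pads are 19 mm wide; open, the fingers measure 130 mm over their backs; the gripper's body (75 mm by 190 mm) begins 47 mm behind the grasp point.
Start: joints at [-1.427, 0.434, 0.025, 1.573, -0.012, 1.134, -0.075], TCP at [0.153, 0.606, 0.227] pointing down, gripper open.
Joint ranges: [-2.62, 2.62], [-0.44, 2.09], [-1.27, 1.32], [0.08, 2.57], [-1.32, 4.46], [0.12, 2], [-2.74, 2.74]. Speed limits (rad/s): [2.22, 2.22, 3.01, 3.01, 3.14, 3.14, 3.14].

## Interface

Orientations are given as a rotation vector (axis times angle).
In Python, from cell import observe, get_image, camera_model, sign_off, grip_point_offset gives the robot as it stands.
- The arm moves only by the tool play_rows, never from a script. Its argument "rows" is a list of rows, each a list of 7 numbers: the shift along the tool's x, y, z as a fraction of full scale, then the turn, a rotation vector about the tool's x, y, z as a fraction of full scale, then the closure, from -1 (fully open) to 1 (shut). A call has 1 to 5 rows; each row shifts and turns the pose as measured when the row begins, along the tool's axes as they then stand; what a row does not reach is not made up. Full scale, the value 1, is 0.15 m for a shift and 0.5 rad for a turn. A row lasts 1/10 s, in which the tool goes at most 50 mm and 8.59 degrees, less where a joint would pass 70% of its speed; a pose out of reach is approached as far as the arm can. A call with a number of a shift or a turn outside -1 to 1 is refused whole. A call with a gripper value outside its range is refused whole. The fingers move at their own pace and stop on an object; "force" is the grip in N (left out, the last holds). Time passes only in rows, so rows that do not move let the fingers close. It gives the time, the measured TCP pose, the force and the opening at its end, in the units of the state.
- observe(): the state, without advancing time (a new reading comes with each control period).
- get_image(name): name is "scene" or "side" or "wrist"; returns the picture (384x512x3 uint8, blue, green, red); there is no depth.
- camera_model(name): a dict with "K" (3x3 intrinsics, pixels), "R" (3x3) and "t" (3): a world point X has camera coordinates R X + t. Camera axes: x right, y down, z forward; pixel columns grow to the right and rows downward; lengths in m; the calibration is good to about 2 mm. A picture is of the moment at which its call begins: read the wrist's pose just before it. camera_model takes no time and is no camera call; for the wrist camera it gives the pose at the moment of the call.
- sign_off(): hands the job in, once; it reports no verdict.
The state is a dict: "clock": time; "joints": joint angles; "dq": joint speeds; "joint_efforts": joint torques, N m; "position": TCP position; "ee_rot": TCP orientation; "force": force on the tool from outside, world axes, zero at the start; "ft_torque": the same for the moment, N m; "width": opening from 0.0 (shut) to 1.0 (fully open).
Only numpy, scipy, OpenCV 4.12 (cv2) and the standard library are available. Lean on these libraries where they do the work, as an engineer would, in place of code of your own. Each camera call takes 0.05 s, during which the arm holds its last target.

## Working session

There is one attempt and no reset: what is moved stays moved. The work goes in short steps, Python scripts to look and compute and a tool call to move; the robot and the scene stay as the last step left them, time stands still between calls to the robot, and variables do not carry over. Pictures are saved under pics/ and viewed, and the job is handed in when it is done.

Besides the shell and the picture viewer there is one more tool, called after "Call:" as name(argument=value, ...), one argument or row to a line, values as JSON. play_rows: Moves the arm, as the interface text tells. Its arguments: {"type":"object","properties":{"rows":{"type":"array","items":{"type":"array","items":{"type":"number"}}},"force":{"type":"number"}},"required":["rows"]}

```bash
ls; mkdir -p pics; python3 - <<'E'
from cell import *
import cv2, numpy as np
s=observe(); print(s)
print(grip_point_offset)
for n in ["scene","side","wrist"]:
    m=camera_model(n); print(n,np.round(m["K"],1).tolist(),np.round(m["R"],4).tolist(),np.round(m["t"],4).tolist())
    im=get_image(n); cv2.imwrite(f"pics/{n}0.png",im)
E
```

```text
pics
{'clock': 0.0, 'joints': array([-1.426595  ,  0.4352301 ,  0.02498021,  1.57410385, -0.01161571,
        1.13399036, -0.07505536]), 'dq': array([ 6.00839978e-05,  8.20594896e-04, -1.03853223e-04,  4.93709536e-04,
       -6.46743229e-04, -9.48639045e-04,  1.33381073e-03]), 'joint_efforts': array([ 1.36426650e-03, -6.67877984e+01,  9.85629782e-01, -3.14452779e+01,
       -6.05097623e-02,  4.30157944e-02,  1.88692916e-04]), 'position': array([0.15261894, 0.6055493 , 0.22593802]), 'ee_rot': array([ 2.47716887e+00,  1.93040730e+00, -1.82973054e-03]), 'force': array([-0.33734843, -0.39258946,  0.00913499]), 'ft_torque': array([0.00273693, 0.03886929, 0.05766582]), 'width': 0.9974642938781993}
0.0188
scene [[450.4, 0.0, 256.6], [0.0, 450.4, 197.1], [0.0, 0.0, 1.0]] [[0.5637, -0.8259, -0.0108], [-0.4635, -0.3054, -0.8318], [0.6837, 0.4739, -0.555]] [-0.3632, 0.3065, 0.9287]
side [[413.2, 0.0, 251.5], [0.0, 413.2, 193.3], [0.0, 0.0, 1.0]] [[0.9622, -0.2711, -0.0246], [-0.142, -0.4228, -0.895], [0.2322, 0.8647, -0.4454]] [-0.5319, 0.1426, 1.1001]
wrist [[274.8, 0.0, 255.9], [0.0, 274.8, 188.5], [0.0, 0.0, 1.0]] [[0.2428, 0.9701, -0.0014], [0.9309, -0.2326, 0.2816], [0.2728, -0.0697, -0.9595]] [-0.6249, -0.0363, 0.3907]
```

View pics/scene0.png

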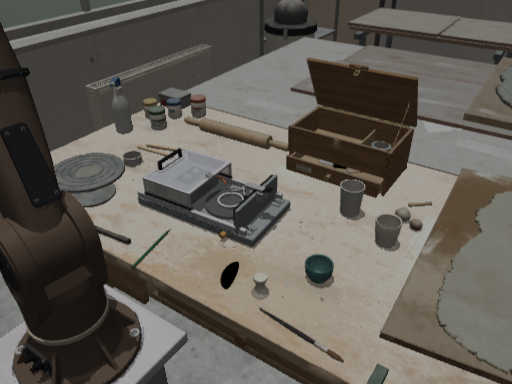

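View pics/side0.png

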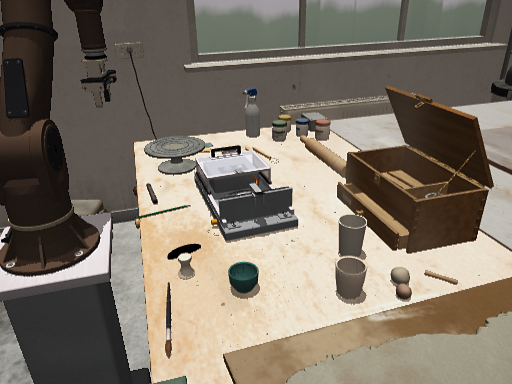

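View pics/wrist0.png

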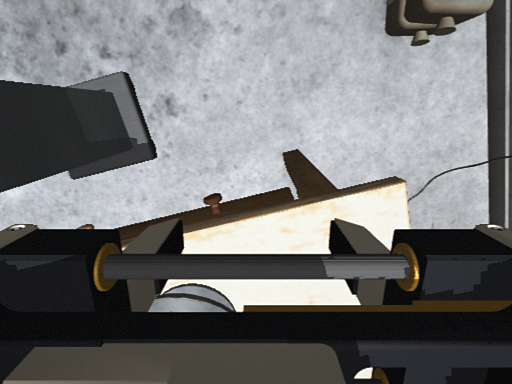

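The scene view shows the bowl at about (319,268), the machine at (215,195) with the guard at its far left, the beaker at (351,198), the cup at (387,231) and the stamp at (260,282). I'll enlarge both views.

```bash
python3 - <<'E'
import cv2
a=cv2.imread("pics/scene0.png"); b=cv2.imread("pics/side0.png")
def c(im,x0,y0,x1,y1,k,n): cv2.imwrite(f"pics/{n}.png",cv2.resize(im[y0:y1,x0:x1],None,fx=k,fy=k,interpolation=cv2.INTER_CUBIC))
c(a,130,140,300,245,4.5,"c1"); c(b,185,130,305,240,5,"c2")
c(a,230,235,410,295,4.4,"c3"); c(b,165,200,375,305,3.8,"c4")
E
```

```text
(no output)
```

View pics/c1.png

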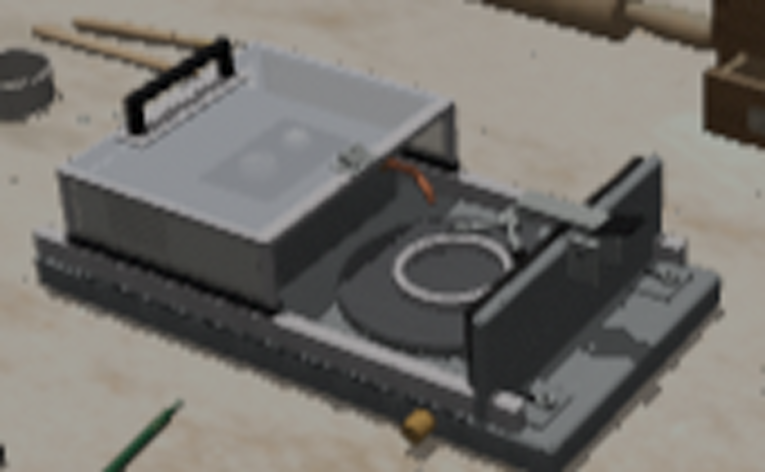

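View pics/c2.png

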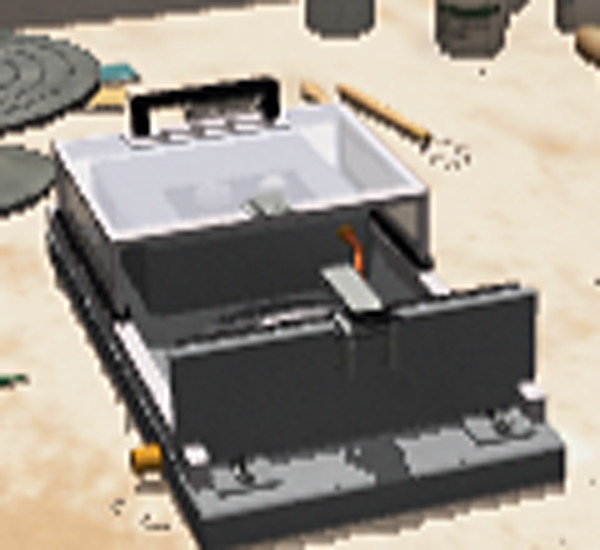

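View pics/c3.png

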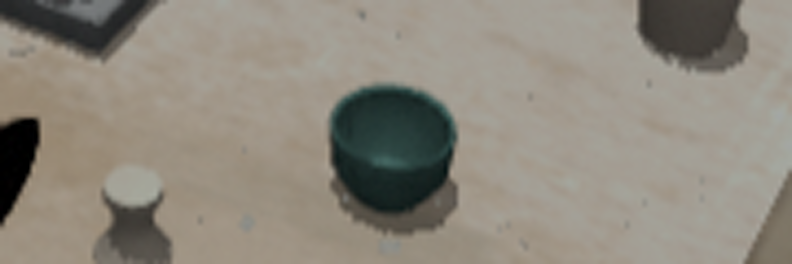

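View pics/c4.png

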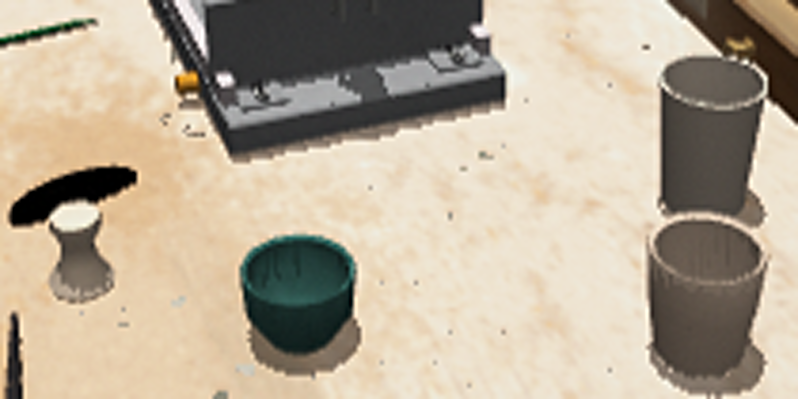

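```bash
cat > h.py <<'E'
import numpy as np
from cell import *
from scipy.optimize import least_squares
CM={n:camera_model(n) for n in ("scene","side")}
def proj(m,X):
    c=m["R"]@np.asarray(X)+m["t"]; p=m["K"]@c; return p[:2]/p[2]
def ray(m,uv,z):
    d=m["R"].T@np.linalg.inv(m["K"])@np.array([uv[0],uv[1],1.]); o=-m["R"].T@m["t"]
    return o+d*(z-o[2])/d[2]
def S(u,v): return (130+u/4.5,140+v/4.5)
def D(u,v): return (185+u/5,130+v/5)
E
python3 - <<'E'
from h import *
c,d=CM["scene"],CM["side"]
obs=[("ring",c,S(455,269),(0,-.075,.049)),
("nc",c,S(552,452),(-.106,-.202,.03)),("rc",c,S(720,280),(.106,-.202,.03)),
("ncb",c,S(555,470),(-.106,-.202,0.)),("lcb",c,S(40,287),(-.106,.202,0.)),
("nc2",d,D(200,520),(-.106,-.202,.03)),("nc2b",d,D(212,548),(-.106,-.202,0)),("rc2",d,D(563,456),(.106,-.202,.03)),("rc2b",d,D(563,483),(.106,-.202,0)),
("h1",c,S(133,104),(-.045,'g',.13)),("h2",c,S(228,48),(.045,'g',.13)),
("h1s",d,D(138,100),(-.045,'g',.13)),("h2s",d,D(272,88),(.045,'g',.13))]
def W(p,l):
    x,y,z=l; y=p[3] if y=='g' else y
    C,s_=np.cos(p[2]),np.sin(p[2]); return np.array([p[0]+C*x-s_*y,p[1]+s_*x+C*y,z])
f=lambda p: np.concatenate([proj(m,W(p,l))-np.array(uv) for _,m,uv,l in obs])
r=least_squares(f,[.6,.1,0.,.15],loss="soft_l1")
print(np.round(r.x,4)); 
for o,e in zip(obs,f(r.x).reshape(-1,2)): print(o[0],np.round(e,1))
# bowl: rim at z .047
def c3(u,v): return (230+u/4.4,235+v/4.4)
def c4(u,v): return (165+u/3.8,200+v/3.8)
print("bowl rim",ray(c,c3(393,126),.047),ray(d,c4(299,273),.047))
print("width scene px",126/4.4, np.linalg.norm(proj(c,ray(c,c3(393,126),.047)+.034*c["R"][0])-proj(c,ray(c,c3(393,126),.047)-.034*c["R"][0])))
print("bowl rim edges L/R", )
print("stamp",ray(c,c3(133,187),.052),ray(d,c4(75,215),.052))
print("cup",ray(d,c4(707,250),.074),"beaker",ray(d,c4(713,82),.092))
print("ring ray", ray(c,S(455,269),.049))
E
```

```text
[0.5421 0.0868 0.0546 0.145 ]
ring [2.4 0.4]
nc [-0.6 -0.3]
rc [ 0.3 -1.9]
ncb [-1.   4.7]
lcb [-1.1  1. ]
nc2 [ 0.1 -1.4]
nc2b [-1.7  2.6]
rc2 [ 1.2 -3.3]
rc2b [0.9 0.6]
h1 [ 0.7 -0.1]
h2 [-0.5 -0.4]
h1s [0.4 0.5]
h2s [-0.2 -0.7]
bowl rim [ 0.44629263 -0.31417555  0.047     ] [ 0.44605224 -0.31959576  0.047     ]
width scene px 28.636363636363633 28.92520992022969
bowl rim edges L/R
stamp [ 0.32654762 -0.22734889  0.052     ] [ 0.32904739 -0.22932242  0.052     ]
cup [ 0.65948547 -0.4027656   0.074     ] beaker [ 0.73438275 -0.26602636  0.092     ]
ring ray [0.54415475 0.01899938 0.049     ]
```

```bash
cat >> h.py <<'E'
from scipy.spatial.transform import Rotation as Ro
def plan(wps,step=.048,rot=.14,cl=-1,start=None):
    """wps: (x,y,z,yaw of tool x in deg) ; returns rows, tool straight down corrected"""
    s=observe(); R=Ro.from_rotvec(s["ee_rot"]); p=s["position"].copy(); rows=[]
    if start is not None: p,R=start
    for x,y,z,yaw in wps:
        g=np.array([x,y,z]); G=Ro.from_euler('z',yaw,degrees=True)*Ro.from_matrix(np.diag([1.,-1,-1]))
        dv=(R.inv()*G).as_rotvec(); n=max(1,int(np.ceil(max(np.linalg.norm(g-p)/step,np.linalg.norm(dv)/rot))))
        d=(g-p)/n
        for i in range(n):
            rows.append(np.round(np.r_[R.inv().apply(d)/.15,dv/n/.5,cl],3).tolist())
            R=R*Ro.from_rotvec(dv/n)
        p=g;R=G
    return rows
def show(rows):
    for i in range(0,len(rows),5): print(str(rows[i:i+5]).replace(' ',''))
def st():
    s=observe(); R=Ro.from_rotvec(s["ee_rot"]).as_matrix()
    print("t%.2f"%s["clock"],np.round(s["position"],4),"toolx yaw %.1f"%np.degrees(np.arctan2(R[1,0],R[0,0])),"z",np.round(R[:,2],3),"F",np.round(s["force"],1),"w%.3f"%s["width"])
E
python3 - <<'E'
from h import *
st()
m=camera_model("wrist"); print(-m["R"].T@m["t"])
show(plan([(.47,.22,.24,35),(.545,.02,.24,3)]))
E
```

```text
t0.15 [0.1527 0.6057 0.2261] toolx yaw 75.9 z [-0.    -0.001 -1.   ] F [-0.   0.7 -0.3] w1.001
[0.07892475 0.62506251 0.38438017]
[[-0.18,0.244,-0.008,0.0,0.0,0.13,-1.0],[-0.164,0.255,-0.008,0.0,0.0,0.13,-1.0],[-0.147,0.265,-0.008,0.0,0.0,0.13,-1.0],[-0.129,0.274,-0.008,0.0,0.0,0.13,-1.0],[-0.111,0.282,-0.008,0.0,0.0,0.13,-1.0]]
[[-0.093,0.288,-0.008,0.0,0.0,0.13,-1.0],[-0.074,0.294,-0.008,0.0,0.0,0.13,-1.0],[-0.055,0.298,-0.008,0.0,0.0,0.13,-1.0],[-0.035,0.301,-0.008,0.0,0.0,0.13,-1.0],[-0.016,0.302,-0.008,0.0,0.0,0.13,-1.0]]
[[0.004,0.303,-0.008,0.0,0.0,0.13,-1.0],[-0.071,0.276,0.0,0.0,0.0,0.223,-1.0],[-0.04,0.282,0.0,0.0,0.0,0.223,-1.0],[-0.008,0.285,0.0,0.0,0.0,0.223,-1.0],[0.024,0.284,0.0,0.0,0.0,0.223,-1.0]]
[[0.055,0.279,0.0,0.0,0.0,0.223,-1.0]]
```

Call:
play_rows(
  rows=[
    [-0.18,0.245,-0.01,0,0,0.13,-1],
    [-0.165,0.255,-0.01,0,0,0.13,-1],
    [-0.145,0.265,-0.01,0,0,0.13,-1],
    [-0.13,0.275,-0.01,0,0,0.13,-1],
    [-0.11,0.28,-0.01,0,0,0.13,-1],
  ],
)

```text
clock: 0.65
position: [0.2945, 0.4292, 0.231]
ee_rot: [-2.756, -1.507, 0.007]
force: [1.6, 0.0, 0.4]
width: 1.002
```

Call:
play_rows(
  rows=[
    [-0.093,0.288,-0.01,0,0,0.13,-1],
    [-0.074,0.294,-0.01,0,0,0.13,-1],
    [-0.055,0.298,-0.01,0,0,0.13,-1],
    [-0.035,0.3,-0.01,0,0,0.13,-1],
    [-0.016,0.3,-0.01,0,0,0.13,-1],
  ],
)

```text
clock: 1.15
position: [0.4417, 0.2448, 0.2384]
ee_rot: [-2.97, -1.021, 0.007]
force: [1.5, 0.3, -0.3]
width: 0.999
```

```bash
python3 - <<'E'
from h import *
st()
show(plan([(.47,.22,.24,30),(.545,.04,.24,3)]))
E
```

```text
t1.15 [0.4417 0.2448 0.2384] toolx yaw 38.0 z [-0.005 -0.001 -1.   ] F [ 1.5  0.3 -0.3] w0.999
[[0.047,0.246,-0.012,-0.003,0.009,0.278,-1.0],[-0.033,0.258,0.0,0.0,0.0,0.188,-1.0],[-0.009,0.26,0.0,0.0,0.0,0.188,-1.0],[0.016,0.26,0.0,0.0,0.0,0.188,-1.0],[0.04,0.257,0.0,0.0,0.0,0.188,-1.0]]
[[0.064,0.252,0.0,0.0,0.0,0.188,-1.0]]
```

Call:
play_rows(
  rows=[
    [0.047,0.246,-0.01,0,0.01,0.278,-1],
    [-0.033,0.258,0,0,0,0.188,-1],
    [-0.01,0.26,0,0,0,0.188,-1],
    [0.016,0.26,0,0,0,0.188,-1],
    [0.04,0.257,0,0,0,0.188,-1],
  ],
)

```text
clock: 1.65
position: [0.5324, 0.067, 0.2397]
ee_rot: [-3.134, -0.197, -0.002]
force: [1.0, 0.4, -0.2]
width: 1.0
```

Call:
play_rows(
  rows=[
    [0.06,0.22,0,0,0,0.188,-1],
    [0,0,0,0,0,0,-1],
  ],
)

```text
clock: 1.85
position: [0.5468, 0.0275, 0.2398]
ee_rot: [3.14, 0.026, 0.003]
force: [1.1, 0.1, -0.7]
width: 1.003
```

```bash
python3 - <<'E'
from h import *
import cv2,json
st()
m=camera_model("wrist"); im=get_image("wrist"); cv2.imwrite("pics/w1.png",cv2.resize(im,(800,600),interpolation=cv2.INTER_CUBIC))
json.dump({k:np.asarray(m[k]).tolist() for k in "KRt"},open("w1.json","w"))
print(proj(m,(.546,.015,.049)),proj(m,(.534,.232,.13)))
E
```

```text
t1.85 [0.5468 0.0275 0.2398] toolx yaw 1.0 z [ 0.002 -0.001 -1.   ] F [ 1.1  0.1 -0.7] w1.003
[254.79319422 178.61323682] [244.16713279 -58.26353843]
```

View pics/w1.png

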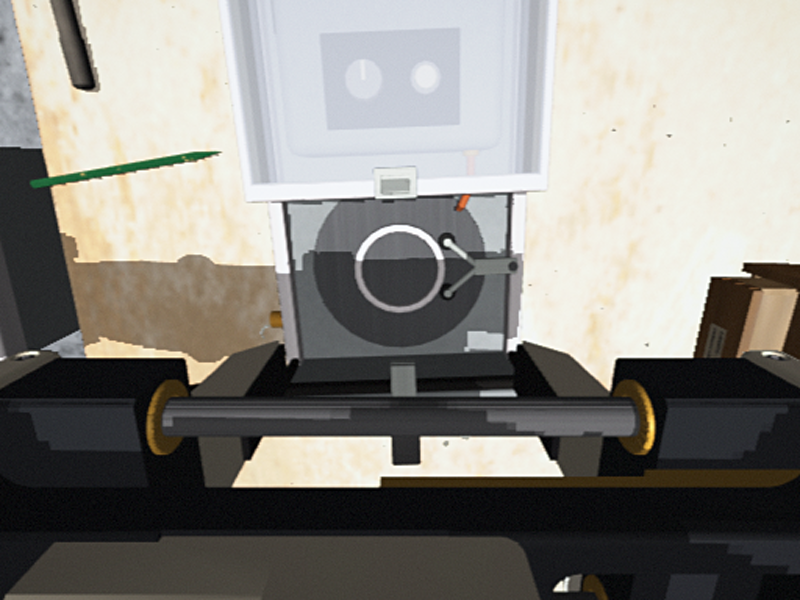

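```bash
python3 - <<'E'
from h import *
import json
m={k:np.array(v) for k,v in json.load(open("w1.json")).items()}
E=lambda u,v:(u/1.5625,v/1.5625)
print("ring",ray(m,E(400,268.5),.048), "diam",ray(m,E(355,268.5),.048)-ray(m,E(445,268.5),.048),ray(m,E(400,224),.048)-ray(m,E(400,313),.048))
a=ray(m,E(245,200),.104);b=ray(m,E(548,190),.104);print("guard front",a,b,np.degrees(np.arctan2(*(b-a)[1::-1])),np.linalg.norm(b-a))
a=ray(m,E(219,0),.104);b=ray(m,E(245,190),.104);print("L",a,b,np.degrees(np.arctan2(-(a-b)[0],(a-b)[1])))
a=ray(m,E(555.5,0),.104);b=ray(m,E(548,185),.104);print("R",a,b,np.degrees(np.arctan2(-(a-b)[0],(a-b)[1])))
print("latch strip", ray(m,E(396,182),.104),ray(m,E(402,380),.12))
E
```

```text
ring [0.54741966 0.02388655 0.048     ] diam [-0.07512822 -0.00135512  0.        ] [-1.39601784e-03  7.61704689e-02  5.55111512e-17]
guard front [0.44240911 0.08193051 0.104     ] [0.64471184 0.09212791 0.104     ] 2.885643741645056 0.20255958266968102
L [0.43673192 0.19804636 0.104     ] [0.44295579 0.08845987 0.104     ] 3.2505743593714738
R [0.63644057 0.20173572 0.104     ] [0.64433735 0.09535128 0.104     ] 4.2452058723227974
latch strip [0.54339282 0.09544287 0.104     ] [ 0.54996748 -0.04139071  0.12      ]
```

```bash
python3 - <<'E'
from h import *
show(plan([(.446,-.305,.22,-33)]))
E
```

```text
[[-0.089,0.277,0.016,-0.0,-0.0,0.149,-1.0],[-0.068,0.283,0.016,-0.0,-0.0,0.149,-1.0],[-0.047,0.288,0.016,-0.0,-0.0,0.149,-1.0],[-0.026,0.29,0.016,-0.0,-0.0,0.149,-1.0],[-0.004,0.291,0.016,-0.0,-0.0,0.149,-1.0]]
[[0.018,0.291,0.016,-0.0,-0.0,0.149,-1.0],[0.04,0.289,0.016,-0.0,-0.0,0.149,-1.0],[0.061,0.285,0.016,-0.0,-0.0,0.149,-1.0]]
```

Call:
play_rows(
  rows=[
    [-0.09,0.277,0.015,0,0,0.15,-1],
    [-0.07,0.283,0.015,0,0,0.15,-1],
    [-0.047,0.288,0.015,0,0,0.15,-1],
    [-0.026,0.29,0.015,0,0,0.15,-1],
    [-0.004,0.291,0.015,0,0,0.15,-1],
  ],
)

```text
clock: 2.4
position: [0.4843, -0.1721, 0.226]
ee_rot: [-3.091, 0.531, 0.001]
force: [-0.3, -0.3, -0.4]
width: 1.002
```

Call:
play_rows(
  rows=[
    [0.018,0.291,0.016,0,0,0.15,-1],
    [0.04,0.289,0.016,0,0,0.15,-1],
    [0.06,0.285,0.016,0,0,0.15,-1],
    [0,0,0,0,0,0,-1],
  ],
)

```text
clock: 2.8
position: [0.4449, -0.3026, 0.2175]
ee_rot: [-3.008, 0.886, 0.002]
force: [-0.2, -0.2, -0.3]
width: 1.002
```

```bash
python3 - <<'E'
from h import *
import cv2,json
st()
m=camera_model("wrist"); im=get_image("wrist"); cv2.imwrite("pics/w2.png",cv2.resize(im,(800,600),interpolation=cv2.INTER_CUBIC))
json.dump({k:np.asarray(m[k]).tolist() for k in "KRt"},open("w2.json","w"))
print(proj(m,(.446,-.317,.047))*1.5625)
E
```

```text
t2.80 [ 0.4449 -0.3026  0.2175] toolx yaw -32.8 z [ 0.     0.006 -1.   ] F [-0.2 -0.2 -0.3] w1.002
[411.81934132 285.35269398]
```

View pics/w2.png

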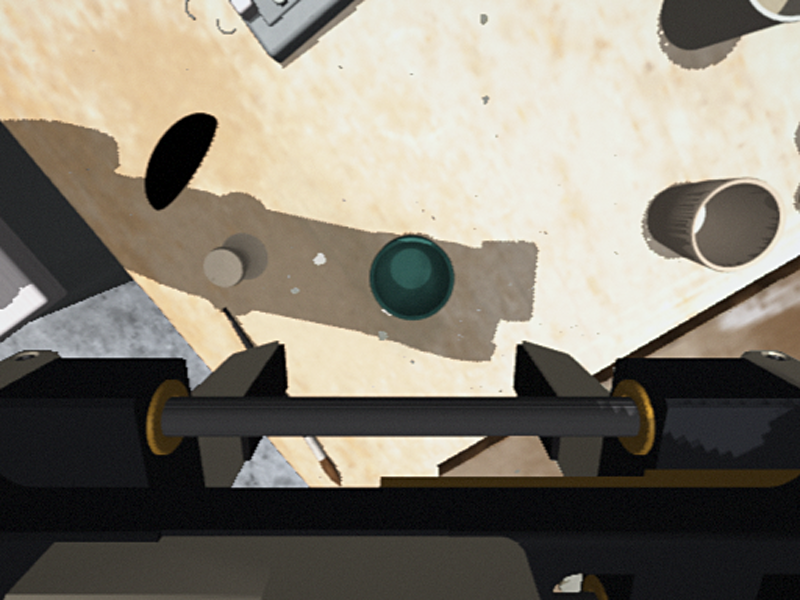

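```bash
python3 - <<'E'
from h import *
import json
m={k:np.array(v) for k,v in json.load(open("w2.json")).items()}
E=lambda u,v:(u/1.5625,v/1.5625)
r=ray(m,E(412,278),.046)
print("rim",r, "diam",np.linalg.norm(ray(m,E(370,278),.046)-ray(m,E(454,278),.046)),np.linalg.norm(ray(m,E(412,236),.046)-ray(m,E(412,320),.046)))
print("foot inside", ray(m,E(411,268),.005))
print("stamp",ray(m,E(223,268),.052))
show(plan([(r[0],r[1],.1,-33),(r[0],r[1],.021,-33)],step=.04))
E
```

```text
rim [ 0.44921271 -0.31222331  0.046     ] diam 0.06648375730018055 0.06850828771497833
foot inside [ 0.44870117 -0.31315937  0.005     ]
stamp [ 0.33108964 -0.2252781   0.052     ]
[[0.022,0.022,0.26,-0.005,0.003,0.005,-1.0],[0.021,0.021,0.26,-0.005,0.003,0.005,-1.0],[0.021,0.021,0.26,-0.005,0.003,0.005,-1.0],[0.0,0.0,0.263,0.0,0.0,0.0,-1.0],[0.0,0.0,0.263,0.0,0.0,0.0,-1.0]]
```

Call:
play_rows(
  rows=[
    [0.022,0.022,0.26,-0.005,0.003,0,-1],
    [0.021,0.021,0.26,-0.005,0.003,0,-1],
    [0.021,0.021,0.26,0,0,0,-1],
    [0,0,0.24,0,0,0,-1],
  ],
)

```text
clock: 3.25
position: [0.4581, -0.3062, 0.0636]
ee_rot: [-3.017, 0.855, -0.016]
force: [0.8, -0.0, 0.1]
width: 0.999
```

```bash
python3 - <<'E'
from h import *
import cv2
st()
im=get_image("side"); cv2.imwrite("pics/s1.png",cv2.resize(im[180:310,165:325],None,fx=4.5,fy=4.5,interpolation=cv2.INTER_CUBIC))
show(plan([(.4488,-.3128,.021,-33)],step=.015))
E
```

```text
t3.25 [ 0.4581 -0.3062  0.0636] toolx yaw -31.6 z [ 0.012  0.003 -1.   ] F [ 0.8 -0.   0.1] w0.999
[[-0.002,0.027,0.083,-0.006,-0.0,0.017,-1.0],[-0.002,0.026,0.083,-0.006,-0.0,0.017,-1.0],[-0.002,0.026,0.083,-0.006,-0.0,0.017,-1.0]]
```

View pics/s1.png

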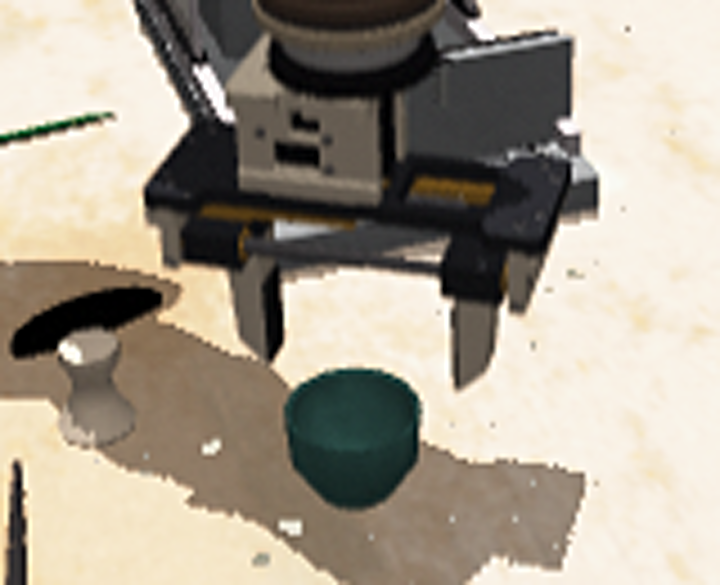

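Call:
play_rows(
  rows=[
    [-0.004,0.04,0,-0.01,0,0.025,-1],
    [-0.002,0.035,0,-0.008,0,0.02,-1],
    [0,0,0,0,0,0,-1],
  ],
)

```text
clock: 3.6
position: [0.45, -0.3095, 0.0594]
ee_rot: [-3.015, 0.882, 0.003]
force: [-0.0, 0.1, -0.4]
width: 1.001
```

```bash
python3 - <<'E'
from h import *
import cv2
st()
show(plan([(.4488,-.3128,.021,-33)],step=.011))
E
```

```text
t3.60 [ 0.45   -0.3095  0.0594] toolx yaw -32.6 z [-0.002  0.001 -1.   ] F [-0.   0.1 -0.4] w1.001
[[0.001,0.006,0.064,-0.0,0.001,0.003,-1.0],[0.001,0.006,0.064,-0.0,0.001,0.003,-1.0],[0.001,0.006,0.064,-0.0,0.001,0.003,-1.0],[0.001,0.006,0.064,-0.0,0.001,0.003,-1.0]]
```

Call:
play_rows(
  rows=[
    [0,0.008,0.06,0,0,0.003,-1],
    [0,0.008,0.06,0,0,0.003,-1],
    [0,0.006,0.06,0,0,0,-1],
    [0,0.004,0.05,0,0,0,-1],
    [0,0,0,0,0,0,-1],
  ],
)

```text
clock: 4.1
position: [0.4505, -0.3137, 0.0256]
ee_rot: [-3.014, 0.885, -0.008]
force: [-0.2, 0.2, -0.2]
width: 1.002
```

```bash
python3 - <<'E'
from h import *
import cv2
st()
show(plan([(.4488,-.3128,.021,-33)],step=.011))
E
```

```text
t4.10 [ 0.4505 -0.3137  0.0256] toolx yaw -32.7 z [ 0.005 -0.001 -1.   ] F [-0.2  0.2 -0.2] w1.002
[[-0.013,0.001,0.031,-0.004,-0.009,0.01,-1.0]]
```

Call:
play_rows(
  rows=[
    [-0.01,0.001,0.028,0,-0.008,0,-1],
    [0,0,0,0,0,0,1],
    [0,0,0,0,0,0,1],
    [0,0,0,0,0,0,1],
    [0,0,0,0,0,0,1],
  ],
  force=10,
)

```text
clock: 4.6
position: [0.4489, -0.3133, 0.021]
ee_rot: [-3.013, 0.885, -0.001]
force: [0.3, -0.4, -0.4]
width: 0.72
```

Call:
play_rows(
  rows=[
    [0,0,0,0,0,0,1],
    [0,0,0,0,0,0,1],
    [0,0,0,0,0,0,1],
  ],
)

```text
clock: 4.9
position: [0.449, -0.3131, 0.0212]
ee_rot: [-3.013, 0.885, -0.001]
force: [-0.1, -0.1, -1.0]
width: 0.721
```

```bash
python3 - <<'E'
from h import *
import cv2
st()
im=get_image("side"); cv2.imwrite("pics/s2.png",cv2.resize(im[180:310,165:325],None,fx=4.5,fy=4.5,interpolation=cv2.INTER_CUBIC))
E
```

```text
t4.90 [ 0.449  -0.3131  0.0212] toolx yaw -32.7 z [ 0.001  0.001 -1.   ] F [-0.1 -0.1 -1. ] w0.721
```

View pics/s2.png

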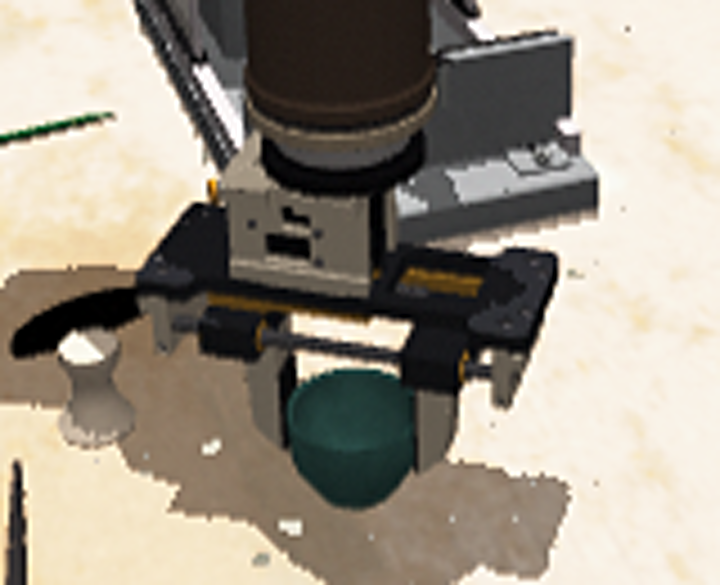

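Call:
play_rows(
  rows=[
    [0,0,-0.04,0,0,0,1],
    [0,0,-0.13,0,0,0,1],
    [0,0,-0.25,0,0,0,1],
    [0,0,-0.3,0,0,0,1],
    [0,0,-0.28,0,0,0,1],
  ],
  force=12,
)

```text
clock: 5.45
position: [0.4453, -0.3113, 0.172]
ee_rot: [-3.011, 0.886, 0.018]
force: [1.7, 0.6, -0.7]
width: 0.716
```

```bash
python3 - <<'E'
from h import *
import cv2
st()
im=get_image("side"); cv2.imwrite("pics/s3.png",cv2.resize(im[100:300,165:365],None,fx=3,fy=3,interpolation=cv2.INTER_CUBIC))
show(plan([(.547,.023,.2,3.2)],step=.042,cl=1))
E
```

```text
t5.45 [ 0.4453 -0.3113  0.172 ] toolx yaw -32.8 z [-0.01   0.006 -1.   ] F [ 1.7  0.6 -0.7] w0.716
[[-0.074,-0.25,-0.016,-0.0,0.001,-0.14,1.0],[-0.056,-0.254,-0.016,-0.0,0.001,-0.14,1.0],[-0.038,-0.257,-0.016,-0.0,0.001,-0.14,1.0],[-0.02,-0.259,-0.016,-0.0,0.001,-0.14,1.0],[-0.002,-0.26,-0.016,-0.0,0.001,-0.14,1.0]]
[[0.016,-0.26,-0.016,-0.0,0.001,-0.14,1.0],[0.034,-0.258,-0.016,-0.0,0.001,-0.14,1.0],[0.052,-0.255,-0.016,-0.0,0.001,-0.14,1.0],[0.07,-0.251,-0.016,-0.0,0.001,-0.14,1.0]]
```

View pics/s3.png

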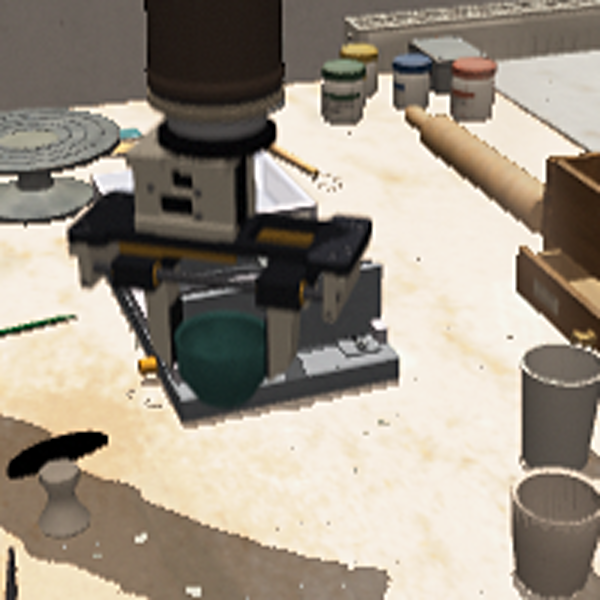

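The bowl is held and lifted (at about (222,360) in this crop). I'll carry it over the ring now.

Call:
play_rows(
  rows=[
    [-0.075,-0.24,-0.02,0,0,-0.14,1],
    [-0.056,-0.254,-0.02,0,0,-0.14,1],
    [-0.038,-0.257,-0.02,0,0,-0.14,1],
    [-0.02,-0.259,-0.02,0,0,-0.14,1],
    [-0.002,-0.26,-0.02,0,0,-0.14,1],
  ],
)

```text
clock: 6.0
position: [0.5024, -0.1307, 0.2001]
ee_rot: [3.119, -0.353, 0.011]
force: [0.8, -0.7, -0.9]
width: 0.721
```

```bash
python3 - <<'E'
from h import *
st()
show(plan([(.547,.023,.2,3.2)],step=.042,cl=1))
E
```

```text
t6.00 [ 0.5024 -0.1307  0.2001] toolx yaw -12.9 z [ 0.007 -0.004 -1.   ] F [ 0.8 -0.7 -0.9] w0.721
[[0.015,-0.266,-0.0,0.001,-0.003,-0.141,1.0],[0.034,-0.265,-0.0,0.001,-0.003,-0.141,1.0],[0.052,-0.261,0.0,0.001,-0.003,-0.141,1.0],[0.071,-0.257,0.0,0.001,-0.003,-0.141,1.0]]
```

Call:
play_rows(
  rows=[
    [0.015,-0.266,0,0,-0.003,-0.141,1],
    [0.034,-0.265,0,0,-0.003,-0.141,1],
    [0.052,-0.26,0,0,-0.003,-0.141,1],
    [0.07,-0.245,0,0,-0.003,-0.141,1],
    [0,0,0,0,0,0,1],
  ],
)

```text
clock: 6.5
position: [0.5478, 0.0338, 0.2025]
ee_rot: [3.139, 0.122, 0.006]
force: [-0.0, 0.1, -1.6]
width: 0.717
```

```bash
python3 - <<'E'
from h import *
import cv2,json
st()
m=camera_model("wrist"); im=get_image("wrist"); cv2.imwrite("pics/w3.png",cv2.resize(im,(800,600),interpolation=cv2.INTER_CUBIC))
json.dump({k:np.asarray(m[k]).tolist() for k in "KRt"},open("w3.json","w"))
show(plan([(.547,.023,.12,3.2)],step=.04,cl=1))
E
```

```text
t6.50 [0.5478 0.0338 0.2025] toolx yaw 4.4 z [ 0.004  0.    -1.   ] F [-0.   0.1 -1.6] w0.717
[[-0.002,0.017,0.183,0.001,-0.002,0.011,1.0],[-0.002,0.017,0.183,0.001,-0.002,0.011,1.0],[-0.002,0.017,0.183,0.001,-0.002,0.011,1.0]]
```

View pics/w3.png

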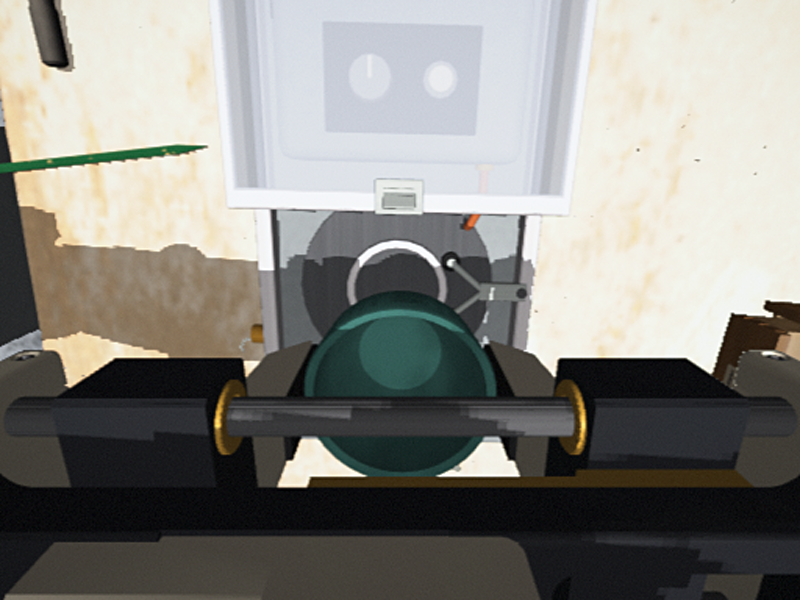

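```bash
python3 - <<'E'
from h import *
import json
m={k:np.array(v) for k,v in json.load(open("w3.json")).items()}
E=lambda u,v:(u/1.5625,v/1.5625)
print("top",ray(m,E(397.5,240.5),.049)-[0,.038,0], "L",ray(m,E(348,286),.049)+[.038,0,0],"R",ray(m,E(447,286),.049)-[.038,0,0])
z=.2025+.047-.021
print("bowl rim L R", ray(m,E(304,390),z),ray(m,E(496,390),z),"top/bottom",ray(m,E(400,309),z),ray(m,E(400,479),z), "inside foot", ray(m,E(400,352),z-.042))
E
```

```text
top [0.54473415 0.02184553 0.049     ] L [0.54828723 0.02263085 0.049     ] R [0.54653512 0.02845446 0.049     ]
bowl rim L R [0.5149049  0.03504005 0.2285    ] [0.58064307 0.04014351 0.2285    ] top/bottom [0.54543466 0.06678611 0.2285    ] [0.55063505 0.00122852 0.2285    ] inside foot [0.54824613 0.03305118 0.1865    ]
```

Call:
play_rows(
  rows=[
    [-0.002,0.024,0.15,0,-0.004,0.012,1],
    [-0.002,0.024,0.18,0,-0.004,0.011,1],
    [-0.002,0.024,0.15,0,0,0.01,1],
    [0,0,0,0,0,0,1],
  ],
)

```text
clock: 6.95
position: [0.5471, 0.0153, 0.1306]
ee_rot: [3.137, 0.078, 0.004]
force: [0.6, 0.1, -1.2]
width: 0.716
```

```bash
python3 - <<'E'
from h import *
import cv2
st()
im=get_image("scene"); cv2.imwrite("pics/a1.png",cv2.resize(im[120:250,140:300],None,fx=4.5,fy=4.5,interpolation=cv2.INTER_CUBIC))
show(plan([(.547,.0229,.075,3.2)],step=.015,cl=1))
E
```

```text
t6.95 [0.5471 0.0153 0.1306] toolx yaw 2.9 z [ 0.003 -0.003 -1.   ] F [ 0.6  0.1 -1.2] w0.716
[[-0.001,-0.013,0.095,0.002,-0.002,-0.003,1.0],[-0.001,-0.013,0.095,0.002,-0.002,-0.003,1.0],[-0.001,-0.013,0.095,0.002,-0.002,-0.003,1.0],[-0.001,-0.013,0.095,0.002,-0.002,-0.003,1.0]]
```

View pics/a1.png

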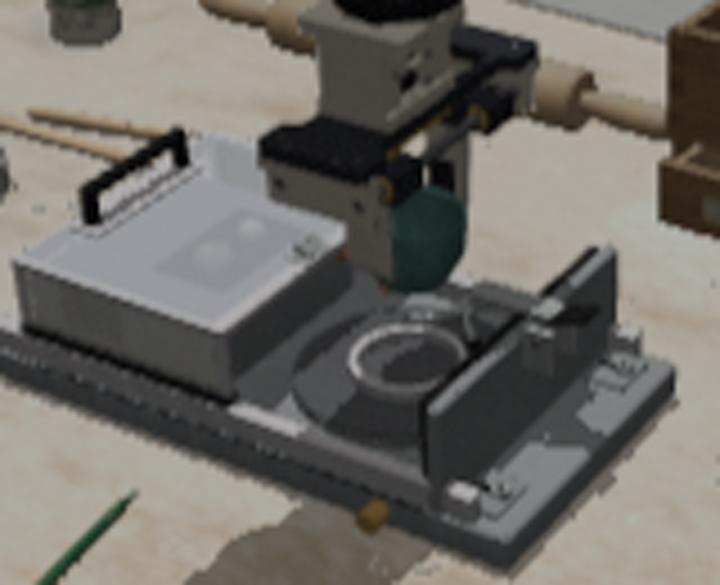

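Call:
play_rows(
  rows=[
    [0,-0.025,0.08,0,0,0,1],
    [0,-0.02,0.08,0,0,0,1],
    [0,0,0.08,0,0,0,1],
    [0,0,0.06,0,0,0,1],
    [0,0,0,0,0,0,1],
  ],
)

```text
clock: 7.5
position: [0.5498, 0.0223, 0.0867]
ee_rot: [3.138, 0.077, 0.014]
force: [0.1, -0.1, -1.2]
width: 0.715
```

```bash
python3 - <<'E'
from h import *
st()
show(plan([(.547,.0229,.073,3.2)],step=.01,cl=1))
E
```

```text
t7.50 [0.5498 0.0223 0.0867] toolx yaw 2.8 z [ 0.009 -0.002 -1.   ] F [ 0.1 -0.1 -1.2] w0.715
[[-0.01,-0.003,0.046,0.002,-0.009,-0.007,1.0],[-0.009,-0.003,0.046,0.002,-0.009,-0.007,1.0]]
```

Call:
play_rows(
  rows=[
    [-0.01,-0.003,0.04,0.002,-0.01,-0.007,1],
    [-0.008,0,0.04,0.002,-0.008,-0.005,1],
    [0,0,0,0,0,0,1],
  ],
)

```text
clock: 7.8
position: [0.5471, 0.0226, 0.0738]
ee_rot: [3.14, 0.087, -0.001]
force: [-0.2, -0.0, -0.9]
width: 0.718
```

```bash
python3 - <<'E'
from h import *
import cv2
st()
im=get_image("side"); cv2.imwrite("pics/s4.png",cv2.resize(im[120:250,180:320],None,fx=4.5,fy=4.5,interpolation=cv2.INTER_CUBIC))
im=get_image("scene"); cv2.imwrite("pics/a2.png",cv2.resize(im[120:250,140:300],None,fx=4.5,fy=4.5,interpolation=cv2.INTER_CUBIC))
show(plan([(.547,.0229,.0615,3.2)],step=.01,cl=1))
E
```

```text
t7.80 [0.5471 0.0226 0.0738] toolx yaw 3.2 z [-0.001 -0.    -1.   ] F [-0.2 -0.  -0.9] w0.718
[[-0.002,-0.001,0.043,0.0,-0.0,-0.0,1.0],[-0.002,-0.001,0.043,0.0,-0.0,-0.0,1.0]]
```

View pics/a2.png

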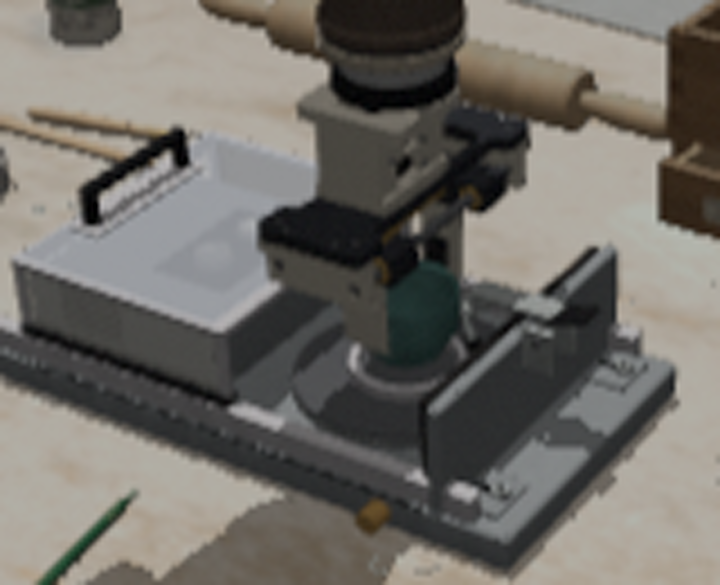

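View pics/s4.png

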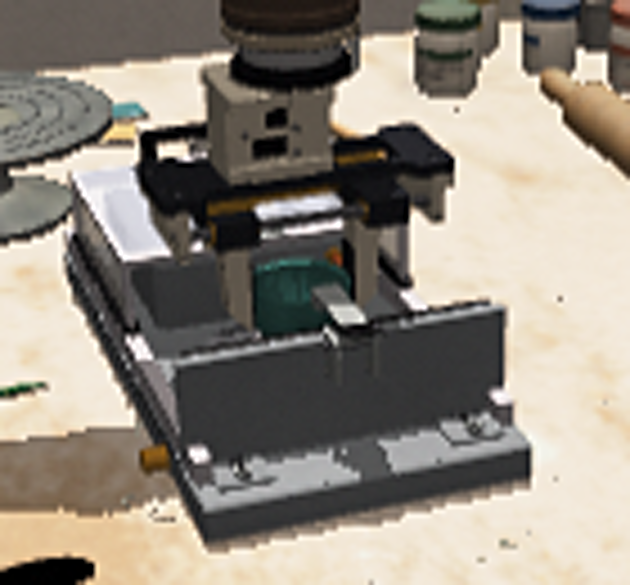

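Call:
play_rows(
  rows=[
    [0,0,0.03,0,0,0,1],
    [0,0,0.02,0,0,0,1],
    [0,0,0,0,0,0,1],
  ],
)

```text
clock: 8.2
position: [0.5482, 0.0226, 0.067]
ee_rot: [3.14, 0.087, 0.003]
force: [0.5, -0.4, -1.5]
width: 0.718
```

Call:
play_rows(
  rows=[
    [0,0,0.01,0,0,0,1],
    [0,0,0,0,0,0,1],
  ],
)

```text
clock: 8.4
position: [0.5482, 0.0226, 0.0654]
ee_rot: [3.14, 0.087, 0.003]
force: [-0.3, 0.2, -1.2]
width: 0.718
```

Call:
play_rows(
  rows=[
    [-0.003,0,0.01,0,0,0,1],
    [0,0,0.007,0,0,0,1],
    [0,0,0,0,0,0,1],
  ],
)

```text
clock: 8.7
position: [0.5478, 0.0226, 0.0628]
ee_rot: [-3.14, -0.087, -0.003]
force: [0.2, 0.3, -1.0]
width: 0.717
```

Call:
play_rows(
  rows=[
    [0,0,0.006,0,0,0,1],
    [0,0,0,0,0,0,1],
  ],
)

```text
clock: 8.9
position: [0.5479, 0.0226, 0.0618]
ee_rot: [-3.14, -0.087, -0.004]
force: [0.2, 0.9, -0.5]
width: 0.717
```

Call:
play_rows(
  rows=[
    [0,0,0.006,0,0,0,1],
    [0,0,0,0,0,0,1],
  ],
)

```text
clock: 9.1
position: [0.548, 0.0226, 0.061]
ee_rot: [-3.14, -0.087, -0.004]
force: [0.1, -0.4, -0.5]
width: 0.718
```

Call:
play_rows(
  rows=[
    [0,0,0.005,0,0,0,1],
    [0,0,0,0,0,0,1],
  ],
)

```text
clock: 9.3
position: [0.5482, 0.0226, 0.061]
ee_rot: [-3.14, -0.087, -0.005]
force: [-0.4, -0.3, -1.3]
width: 0.719
```

Call:
play_rows(
  rows=[
    [0,0,0.008,0,0,0,1],
    [0,0,0,0,0,0,1],
  ],
)

```text
clock: 9.5
position: [0.5484, 0.0227, 0.0607]
ee_rot: [-3.139, -0.087, -0.006]
force: [-0.9, -0.4, -0.1]
width: 0.719
```

```bash
python3 - <<'E'
from h import *
import cv2
st()
for i in range(3):
    im=get_image("side" if i else "scene"); st()
    if i<2: cv2.imwrite(f"pics/b{i}.png",cv2.resize(im[120:250,150:310],None,fx=4.5,fy=4.5,interpolation=cv2.INTER_CUBIC))
E
```

```text
t9.50 [0.5484 0.0227 0.0607] toolx yaw 3.2 z [ 0.004  0.002 -1.   ] F [-0.9 -0.4 -0.1] w0.719
t9.55 [0.5484 0.0227 0.0606] toolx yaw 3.2 z [ 0.004  0.001 -1.   ] F [0.4 0.6 0.7] w0.715
t9.60 [0.5484 0.0228 0.0605] toolx yaw 3.2 z [ 0.004  0.001 -1.   ] F [-0.7  0.5  3.4] w0.714
t9.65 [0.5484 0.0227 0.0605] toolx yaw 3.2 z [ 0.003  0.001 -1.   ] F [-0.7  0.7  3.4] w0.720
```

View pics/b0.png

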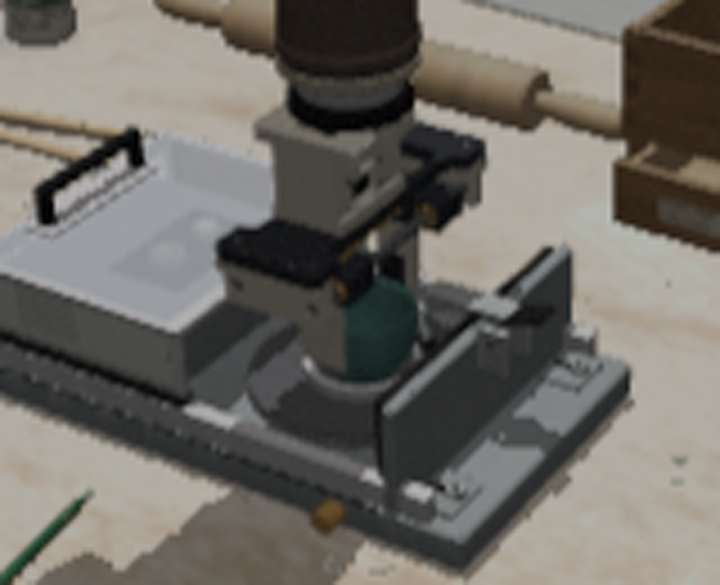

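Call:
play_rows(
  rows=[
    [0,0,-0.002,0,0,0,-1],
    [0,0,0,0,0,0,-1],
    [0,0,0,0,0,0,-1],
    [0,0,0,0,0,0,-1],
    [0,0,0,0,0,0,-1],
  ],
)

```text
clock: 10.15
position: [0.5484, 0.0227, 0.0604]
ee_rot: [-3.14, -0.087, -0.005]
force: [-0.3, 0.1, -0.4]
width: 0.994
```

Call:
play_rows(
  rows=[
    [0,0,-0.03,0,0,0,-1],
    [0,0,-0.08,0,0,0,-1],
    [0,0,-0.2,0,0,0,-1],
    [0,0,-0.28,0,0,0,-1],
    [0,0,-0.28,0,0,0,-1],
  ],
)

```text
clock: 10.65
position: [0.5443, 0.0219, 0.1924]
ee_rot: [3.139, 0.085, -0.011]
force: [1.5, 0.5, 0.4]
width: 1.0
```

```bash
python3 - <<'E'
from h import *
import cv2,json
st()
m=camera_model("wrist"); im=get_image("wrist"); cv2.imwrite("pics/w4.png",cv2.resize(im,(800,600),interpolation=cv2.INTER_CUBIC))
json.dump({k:np.asarray(m[k]).tolist() for k in "KRt"},open("w4.json","w"))
E
```

```text
t10.65 [0.5443 0.0219 0.1924] toolx yaw 3.1 z [-0.007 -0.002 -1.   ] F [1.5 0.5 0.4] w1.000
```

View pics/w4.png

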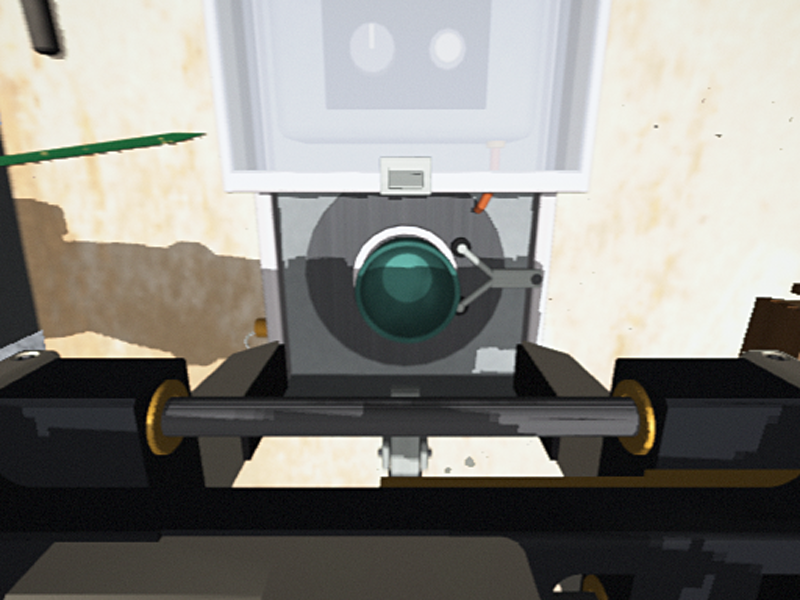

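```bash
python3 - <<'E'
from h import *
import json,cv2
m={k:np.array(v) for k,v in json.load(open("w4.json")).items()}
E=lambda u,v:(u/1.5625,v/1.5625)
print("bowl",ray(m,E(407.5,289.5),.0865),"d",ray(m,E(355,289),.0865)-ray(m,E(460,289),.0865),ray(m,E(407.5,236),.0865)-ray(m,E(407.5,343),.0865))
print("foot in",ray(m,E(407,278),.045))
print("ring from top",ray(m,E(404,226),.049)-[0,.038,0])
im=get_image("side"); cv2.imwrite("pics/s5.png",cv2.resize(im[120:250,180:320],None,fx=4.5,fy=4.5,interpolation=cv2.INTER_CUBIC))
E
```

```text
bowl [0.5484767  0.02450186 0.0865    ] d [-0.06693527 -0.00390033  0.        ] [-0.004331    0.07100525  0.        ]
foot in [0.5486563  0.02152044 0.045     ]
ring from top [0.54420032 0.02183232 0.049     ]
```

View pics/s5.png

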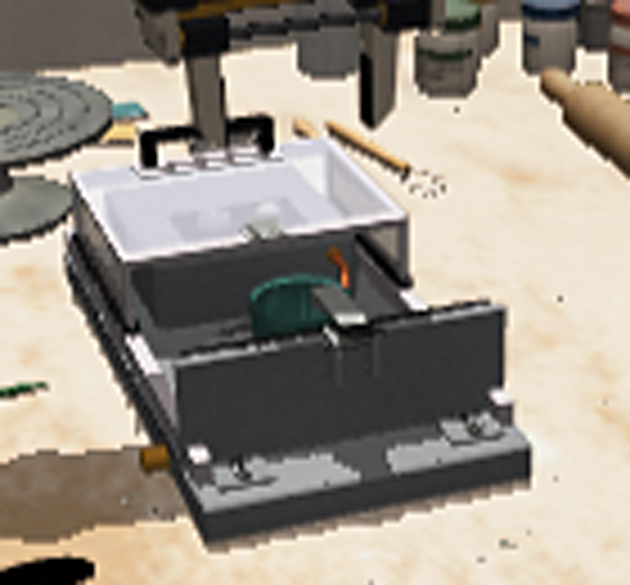

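```bash
python3 - <<'E'
from h import *
show(plan([(.535,.275,.21,3.2)],step=.045,cl=1))
E
```

```text
[[0.001,-0.282,-0.015,-0.0,-0.001,-0.001,1.0],[0.001,-0.282,-0.015,-0.0,-0.001,-0.001,1.0],[0.001,-0.282,-0.015,-0.0,-0.001,-0.001,1.0],[0.001,-0.282,-0.015,-0.0,-0.001,-0.001,1.0],[0.001,-0.282,-0.015,-0.0,-0.001,-0.001,1.0]]
[[0.001,-0.282,-0.015,-0.0,-0.001,-0.001,1.0]]
```

Call:
play_rows(
  rows=[
    [0,-0.2,-0.04,0,0.008,0,1],
    [0,-0.28,-0.02,0,0,0,1],
    [0,-0.28,-0.015,0,0,0,1],
    [0,-0.28,-0.015,0,0,0,1],
    [0,-0.28,-0.015,0,0,0,1],
  ],
)

```text
clock: 11.25
position: [0.5396, 0.2168, 0.219]
ee_rot: [-3.141, -0.061, -0.022]
force: [0.1, 0.3, -0.6]
width: 0.611
```

Call:
play_rows(
  rows=[
    [0,-0.28,0,0,0,0,1],
    [0,0,0,0,0,0,1],
    [0,0,0,0,0,0,1],
  ],
)

```text
clock: 11.55
position: [0.5355, 0.2683, 0.2203]
ee_rot: [-3.138, -0.076, -0.023]
force: [0.2, -1.8, 0.0]
width: 0.354
```

```bash
python3 - <<'E'
from h import *
import cv2,json
st()
m=camera_model("wrist"); im=get_image("wrist"); cv2.imwrite("pics/w5.png",cv2.resize(im,(800,600),interpolation=cv2.INTER_CUBIC))
json.dump({k:np.asarray(m[k]).tolist() for k in "KRt"},open("w5.json","w"))
E
```

```text
t11.55 [0.5355 0.2683 0.2203] toolx yaw 2.8 z [ 0.014  0.003 -1.   ] F [ 0.2 -1.8  0. ] w0.354
```

View pics/w5.png

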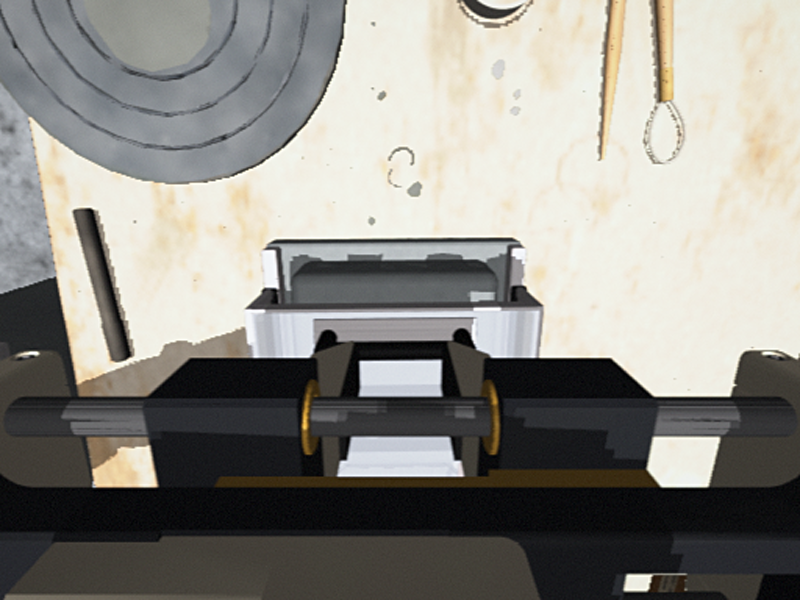

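```bash
python3 - <<'E'
from h import *
import json,cv2
m={k:np.array(v) for k,v in json.load(open("w5.json")).items()}
im=cv2.imread("pics/w5.png"); cv2.imwrite("pics/w5c.png",cv2.resize(im[290:400,220:560],None,fx=2.3,fy=2.3))
E=lambda u,v:(u/1.5625,v/1.5625)
for v in (342,350,358): print(ray(m,E(398,v),.13))
print("posts",ray(m,E(325,340),.115),ray(m,E(463,338),.115))
print("hood rear edge",ray(m,E(246,305),.104),ray(m,E(541,304),.104))
E
```

```text
[0.53721862 0.24147063 0.13      ]
[0.53748258 0.23607862 0.13      ]
[0.53774953 0.23062536 0.13      ]
posts [0.48957261 0.23452847 0.115     ] [0.58042456 0.24000207 0.115     ]
hood rear edge [0.43527957 0.25273837 0.104     ] [0.63291696 0.26250669 0.104     ]
```

View pics/w5c.png

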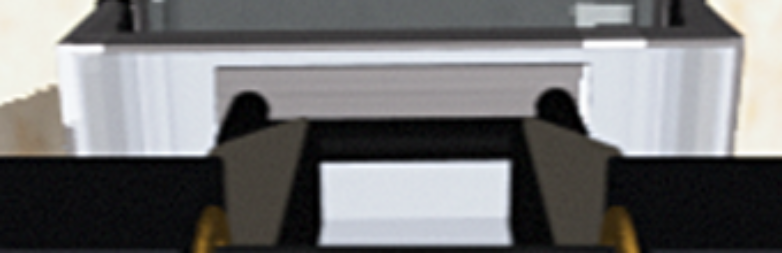

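```bash
python3 - <<'E'
from h import *
st()
show(plan([(.536,.27,.115,3.2)],step=.027,cl=1))
E
```

```text
t11.60 [0.5352 0.269  0.2202] toolx yaw 2.8 z [ 0.014  0.004 -1.   ] F [0.3 0.8 0.3] w0.308
[[-0.001,-0.001,0.175,-0.002,-0.007,-0.003,1.0],[-0.001,-0.001,0.175,-0.002,-0.007,-0.003,1.0],[0.0,-0.001,0.175,-0.002,-0.007,-0.003,1.0],[0.001,-0.001,0.175,-0.002,-0.007,-0.003,1.0]]
```

Call:
play_rows(
  rows=[
    [0,-0.006,0,-0.005,-0.02,-0.01,1],
    [0,-0.004,0.12,-0.003,-0.008,-0.003,1],
    [0,0,0.17,0,0,0,1],
    [0,0,0.15,0,0,0,1],
    [0,0,0,0,0,0,1],
  ],
)

```text
clock: 12.1
position: [0.5375, 0.2639, 0.1546]
ee_rot: [3.14, 0.075, 0.001]
force: [-0.5, -0.1, 0.2]
width: 0.004
```

```bash
python3 - <<'E'
from h import *
st()
show(plan([(.536,.27,.115,3.2)],step=.02,cl=1))
E
```

```text
t12.10 [0.5375 0.2639 0.1546] toolx yaw 2.7 z [ 0.001 -0.001 -1.   ] F [-0.5 -0.1  0.2] w0.004
[[-0.003,-0.014,0.088,0.001,-0.0,-0.005,1.0],[-0.003,-0.014,0.088,0.001,-0.0,-0.005,1.0],[-0.003,-0.014,0.088,0.001,-0.0,-0.005,1.0]]
```

Call:
play_rows(
  rows=[
    [-0.003,-0.055,0.03,0,0,-0.01,1],
    [-0.003,-0.01,0.07,0,0,-0.006,1],
    [0,-0.004,0.07,0,0,0,1],
    [0,-0.002,0.06,0,0,0,1],
    [0,0,0,0,0,0,1],
  ],
)

```text
clock: 12.6
position: [0.538, 0.2742, 0.1206]
ee_rot: [-3.14, -0.084, -0.005]
force: [-0.5, -0.4, -0.7]
width: 0.005
```

```bash
python3 - <<'E'
from h import *
import cv2
st()
for n,c in (("side",(100,220,190,300)),("scene",(120,230,140,270))):
    im=get_image(n); cv2.imwrite(f"pics/p_{n}.png",cv2.resize(im[c[0]:c[1],c[2]:c[3]],None,fx=5,fy=5,interpolation=cv2.INTER_CUBIC))
show(plan([(.536,.256,.115,3.2)],step=.02,cl=1))
E
```

```text
t12.60 [0.538  0.2742 0.1206] toolx yaw 3.1 z [ 0.003  0.001 -1.   ] F [-0.5 -0.4 -0.7] w0.005
[[-0.024,0.121,0.044,-0.002,-0.009,-0.005,1.0]]
```

View pics/p_side.png

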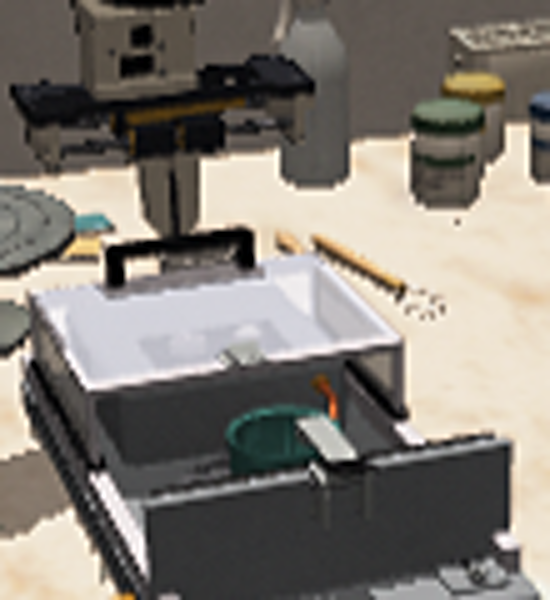

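View pics/p_scene.png

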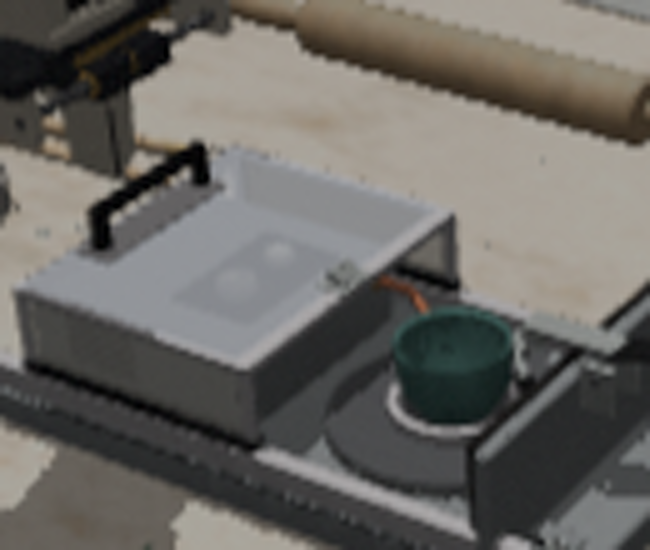

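Call:
play_rows(
  rows=[
    [-0.01,0.04,0.03,0,-0.004,0,1],
    [0,0.04,0.005,0,0,0,1],
    [0,0.03,0,0,0,0,1],
    [0,0.02,0,0,0,0,1],
    [0,0.02,0,0,0,0,1],
  ],
  force=20,
)

```text
clock: 13.2
position: [0.539, 0.2501, 0.1171]
ee_rot: [-3.138, -0.084, -0.006]
force: [-0.2, 1.9, -1.8]
width: 0.003
```

Call:
play_rows(
  rows=[
    [0,0.02,0,0,0,0,1],
    [0,0.02,0,0,0,0,1],
  ],
)

```text
clock: 13.4
position: [0.5393, 0.2445, 0.1173]
ee_rot: [-3.137, -0.085, -0.007]
force: [-0.1, 1.7, -0.9]
width: 0.008
```

Call:
play_rows(
  rows=[
    [-0.003,0.04,0,0,-0.004,0,1],
    [-0.003,0.05,0,0,-0.004,0,1],
    [-0.002,0.06,0,0,0,0,1],
    [0,0.06,0,0,0,0,1],
    [0,0.06,0,0,0,0,1],
  ],
)

```text
clock: 13.9
position: [0.5411, 0.2025, 0.1175]
ee_rot: [-3.135, -0.088, -0.003]
force: [-0.1, 2.3, -1.5]
width: 0.011
```

```bash
python3 - <<'E'
from h import *
import cv2
st()
im=get_image("scene"); cv2.imwrite(f"pics/q1.png",cv2.resize(im[110:240,130:290],None,fx=4.5,fy=4.5,interpolation=cv2.INTER_CUBIC))
E
```

```text
t13.90 [0.5411 0.2025 0.1175] toolx yaw 3.2 z [ 0.002  0.005 -1.   ] F [-0.1  2.3 -1.5] w0.011
```

View pics/q1.png

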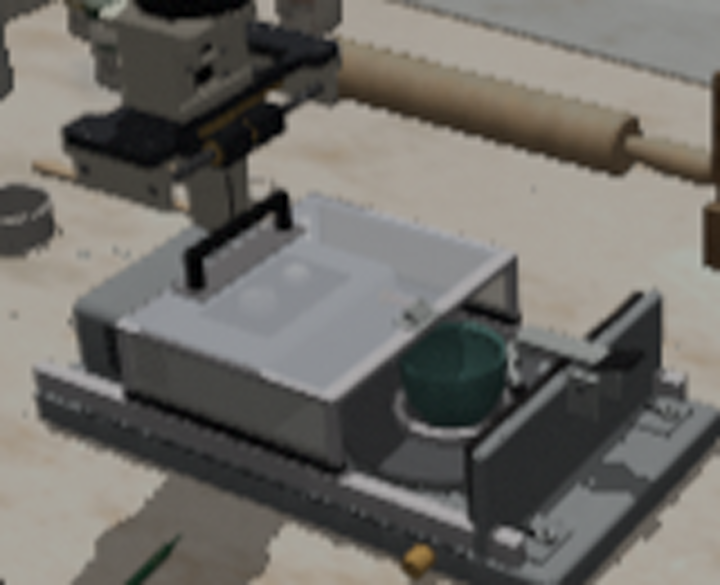

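Call:
play_rows(
  rows=[
    [-0.006,0.06,0,-0.005,-0.003,0,1],
    [-0.003,0.06,0,-0.005,0,0,1],
    [0,0.06,0,0,0,0,1],
    [0,0.06,0,0,0,0,1],
    [0,0.05,0,0,0,0,1],
  ],
)

```text
clock: 14.45
position: [0.5428, 0.1534, 0.1178]
ee_rot: [3.139, 0.085, 0.002]
force: [2.1, 2.7, -0.1]
width: 0.006
```

```bash
python3 - <<'E'
from h import *
import cv2
st()
im=get_image("scene"); cv2.imwrite(f"pics/q2.png",cv2.resize(im[110:240,140:300],None,fx=4.5,fy=4.5,interpolation=cv2.INTER_CUBIC))
E
```

```text
t14.45 [0.5428 0.1534 0.1178] toolx yaw 3.1 z [ 0.001 -0.001 -1.   ] F [ 2.1  2.7 -0.1] w0.006
```

View pics/q2.png

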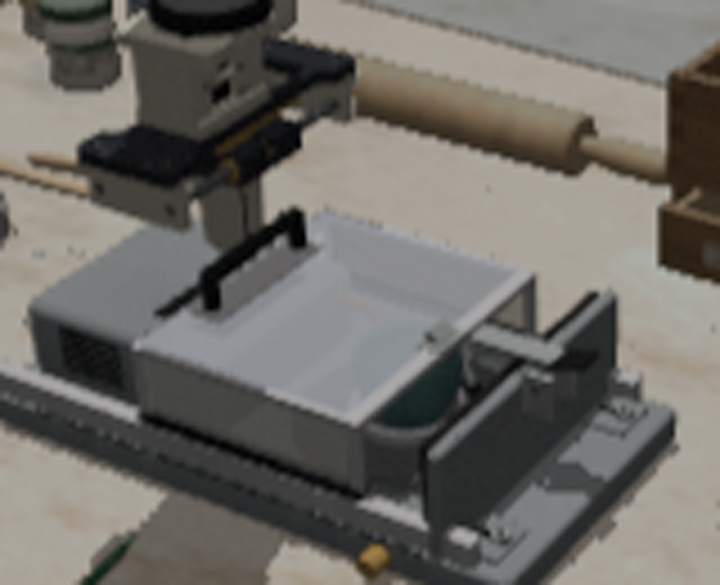

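Call:
play_rows(
  rows=[
    [-0.002,0.03,0,0,0,0,1],
    [-0.002,0.03,0,0,0,0,1],
    [0,0.025,0,0,0,0,1],
    [0,0.025,0,0,0,0,1],
  ],
)

```text
clock: 14.9
position: [0.5432, 0.1343, 0.118]
ee_rot: [3.139, 0.083, 0.002]
force: [0.9, 3.1, -0.6]
width: 0.002
```

Call:
play_rows(
  rows=[
    [0,0.025,0,0,0,0,1],
    [0,0.025,0,0,0,0,1],
  ],
)

```text
clock: 15.1
position: [0.5435, 0.1284, 0.118]
ee_rot: [-3.14, -0.086, -0.002]
force: [1.0, 8.3, -0.6]
width: 0.007
```

Call:
play_rows(
  rows=[
    [0,0.02,0,0,0,0,1],
    [0,0.02,0,0,0,0,1],
  ],
)

```text
clock: 15.3
position: [0.5437, 0.1256, 0.118]
ee_rot: [-3.136, -0.09, -0.002]
force: [1.0, 7.9, -0.6]
width: 0.004
```

Call:
play_rows(
  rows=[
    [0,0.02,0,0,0,0,1],
    [0,0.02,0,0,0,0,1],
  ],
)

```text
clock: 15.5
position: [0.5437, 0.1236, 0.1181]
ee_rot: [-3.131, -0.096, -0.002]
force: [-0.2, 7.2, -0.2]
width: 0.004
```

Call:
play_rows(
  rows=[
    [0,0.022,0,-0.012,0,0.004,1],
    [0,0.022,0,-0.006,0,0.004,1],
  ],
)

```text
clock: 15.7
position: [0.544, 0.1186, 0.118]
ee_rot: [-3.139, -0.093, -0.002]
force: [1.0, 4.3, -0.2]
width: 0.006
```

Call:
play_rows(
  rows=[
    [0,0.022,0,-0.005,0,0,1],
    [0,0.022,0,-0.005,0,0,1],
  ],
)

```text
clock: 15.9
position: [0.5443, 0.1128, 0.118]
ee_rot: [3.137, 0.095, 0.002]
force: [0.7, 5.7, -0.8]
width: 0.004
```

```bash
python3 - <<'E'
from h import *
st()
E
```

```text
t15.90 [0.5443 0.1128 0.118 ] toolx yaw 3.5 z [ 0.002 -0.003 -1.   ] F [ 0.7  5.7 -0.8] w0.004
```

Call:
play_rows(
  rows=[
    [0,0.018,0,0.003,0,0.003,1],
  ],
)

```text
clock: 16.0
position: [0.5445, 0.1109, 0.118]
ee_rot: [3.14, 0.094, 0.002]
force: [1.1, 9.3, -0.3]
width: 0.006
```

Call:
play_rows(
  rows=[
    [0,0.018,0,0,0,0.003,1],
  ],
)

```text
clock: 16.1
position: [0.5445, 0.1096, 0.118]
ee_rot: [-3.139, -0.093, -0.002]
force: [1.2, 10.2, -0.5]
width: 0.006
```

Call:
play_rows(
  rows=[
    [0,0.018,0,0,0,0.003,1],
  ],
)

```text
clock: 16.2
position: [0.5445, 0.1088, 0.118]
ee_rot: [-3.137, -0.093, -0.002]
force: [0.4, 10.9, -0.5]
width: 0.006
```

Call:
play_rows(
  rows=[
    [0,0.018,0,0,0,0,1],
  ],
)

```text
clock: 16.3
position: [0.5445, 0.1082, 0.1181]
ee_rot: [-3.134, -0.096, -0.002]
force: [0.5, 11.7, -1.1]
width: 0.002
```

Call:
play_rows(
  rows=[
    [0,0.022,0,-0.006,0,0.003,1],
  ],
)

```text
clock: 16.4
position: [0.5445, 0.1078, 0.1181]
ee_rot: [-3.134, -0.097, -0.002]
force: [0.2, 14.6, -2.1]
width: 0.008
```

Call:
play_rows(
  rows=[
    [0,0.022,0,-0.006,0,0,1],
  ],
)

```text
clock: 16.5
position: [0.5446, 0.1078, 0.1181]
ee_rot: [-3.133, -0.101, -0.002]
force: [1.3, 15.6, -1.8]
width: 0.005
```

```bash
python3 - <<'E'
from h import *
import cv2
st()
im=get_image("side"); cv2.imwrite(f"pics/q3.png",cv2.resize(im[100:230,180:310],None,fx=4.5,fy=4.5,interpolation=cv2.INTER_CUBIC)); st()
E
```

```text
t16.50 [0.5446 0.1078 0.1181] toolx yaw 3.7 z [ 0.001  0.007 -1.   ] F [ 1.3 15.6 -1.8] w0.005
t16.55 [0.5446 0.1078 0.1181] toolx yaw 3.7 z [ 0.001  0.007 -1.   ] F [ 0.7 14.3 -1.2] w0.004
```

View pics/q3.png

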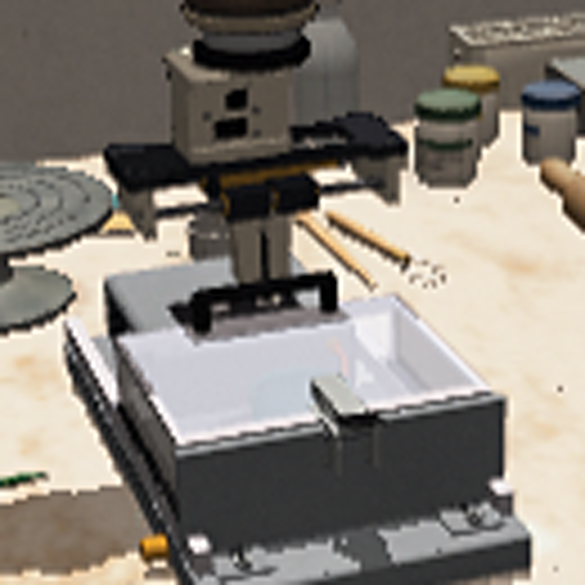

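Call:
play_rows(
  rows=[
    [0,0.024,0,-0.004,0,0,1],
  ],
)

```text
clock: 16.65
position: [0.5445, 0.1079, 0.1181]
ee_rot: [-3.131, -0.106, -0.002]
force: [-0.1, 15.5, -1.0]
width: 0.007
```

```bash
python3 - <<'E'
from h import *
import cv2
st()
im=get_image("side"); cv2.imwrite(f"pics/q4.png",cv2.resize(im[165:230,215:305],None,fx=8,fy=8,interpolation=cv2.INTER_CUBIC)); st()
im=get_image("scene"); cv2.imwrite(f"pics/q5.png",cv2.resize(im[150:240,190:290],None,fx=7,fy=7-.5,interpolation=cv2.INTER_CUBIC)); st()
E
```

```text
t16.65 [0.5445 0.1079 0.1181] toolx yaw 3.9 z [ 0.001  0.009 -1.   ] F [-0.1 15.5 -1. ] w0.007
t16.70 [0.5445 0.1079 0.1181] toolx yaw 3.9 z [ 0.001  0.009 -1.   ] F [ 1.1 14.3 -1.4] w0.005
t16.75 [0.5445 0.1078 0.1181] toolx yaw 3.9 z [ 0.001  0.009 -1.   ] F [ 0.7 15.  -0.7] w0.008
```

View pics/q4.png

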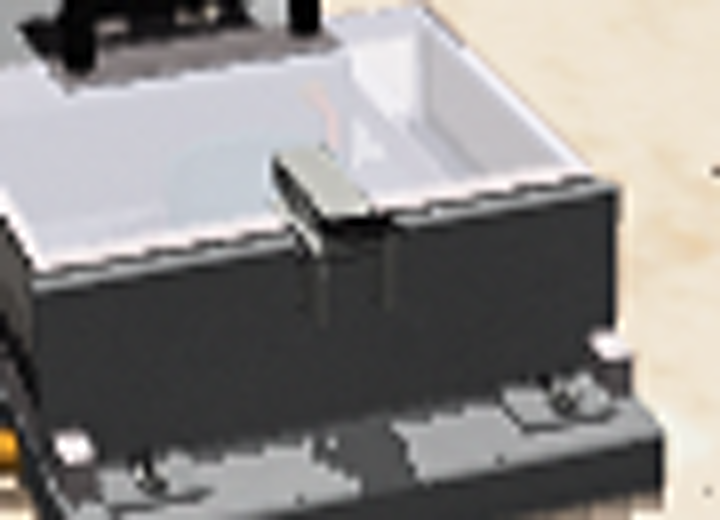

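View pics/q5.png

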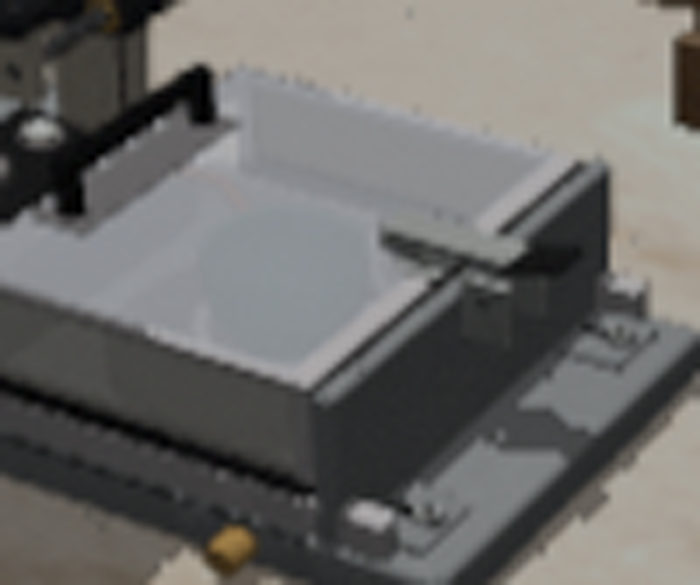

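```bash
python3 - <<'E'
from h import *
import cv2
a0=cv2.imread("pics/scene0.png");b0=cv2.imread("pics/side0.png")
a1=get_image("scene");b1=get_image("side"); cv2.imwrite("pics/sc_now.png",a1)
f=lambda im,c:cv2.resize(im[c[0]:c[1],c[2]:c[3]],None,fx=7,fy=7,interpolation=cv2.INTER_CUBIC)
c=(170,205,235,290);d=(165,215,235,275)
cv2.imwrite("pics/cmpA.png",np.vstack([f(a0,c),f(a1,c)]))
cv2.imwrite("pics/cmpB.png",np.hstack([f(b0,d),f(b1,d)]))
E
```

```text
(no output)
```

View pics/cmpA.png

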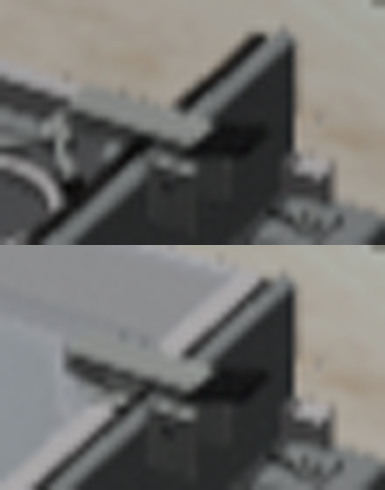

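View pics/cmpB.png

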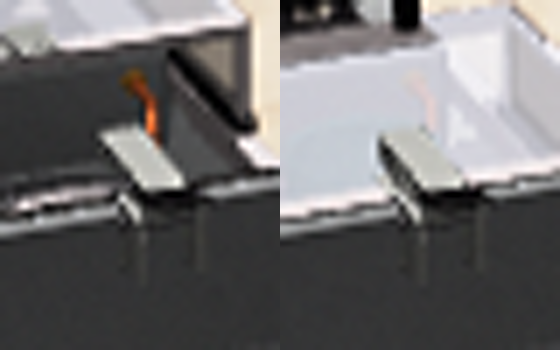

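Call:
play_rows(
  rows=[
    [0,-0.02,0,-0.01,0,0.01,1],
    [0,-0.03,0,-0.006,0,0.01,1],
    [0,-0.04,0,0,0,0,1],
    [0,0,0,0,0,0,1],
  ],
)

```text
clock: 17.25
position: [0.5425, 0.1203, 0.1177]
ee_rot: [3.139, 0.088, -0.002]
force: [-0.2, 1.0, -0.3]
width: 0.007
```

```bash
python3 - <<'E'
from h import *
import cv2
st()
a0=cv2.imread("pics/scene0.png");ap=cv2.imread("pics/sc_now.png")
a1=get_image("scene");b1=get_image("side"); 
f=lambda im,c:cv2.resize(im[c[0]:c[1],c[2]:c[3]],None,fx=7,fy=7,interpolation=cv2.INTER_CUBIC)
c=(155,235,190,290)
cv2.imwrite("pics/cmpC.png",cv2.resize(np.hstack([f(ap,c),f(a1,c)]),None,fx=.55,fy=.55))
c=(165,215,235,275)
d=cv2.absdiff(ap,a1).max(2); ys,xs=np.where(d[:,195:290]>25); print(len(ys), (xs.min()+195,xs.max()+195,ys.min(),ys.max()) if len(ys) else 0)
cv2.imwrite("pics/diff.png",cv2.resize(np.clip(d[140:250,140:300]*3.,0,255).astype(np.uint8),None,fx=4.5,fy=4.5))
E
```

```text
t17.25 [0.5425 0.1203 0.1177] toolx yaw 3.2 z [-0.001 -0.002 -1.   ] F [-0.2  1.  -0.3] w0.007
1498 (np.int64(195), np.int64(271), np.int64(7), np.int64(254))
```

View pics/cmpC.png

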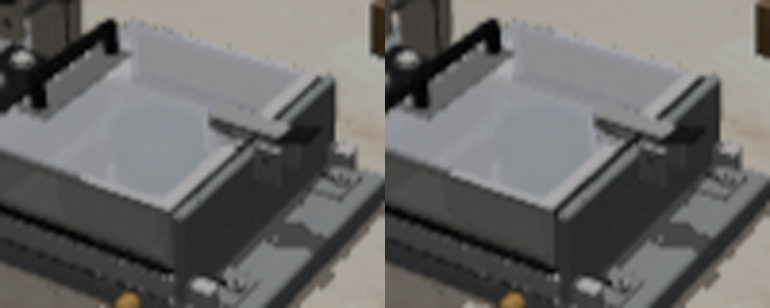

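View pics/diff.png

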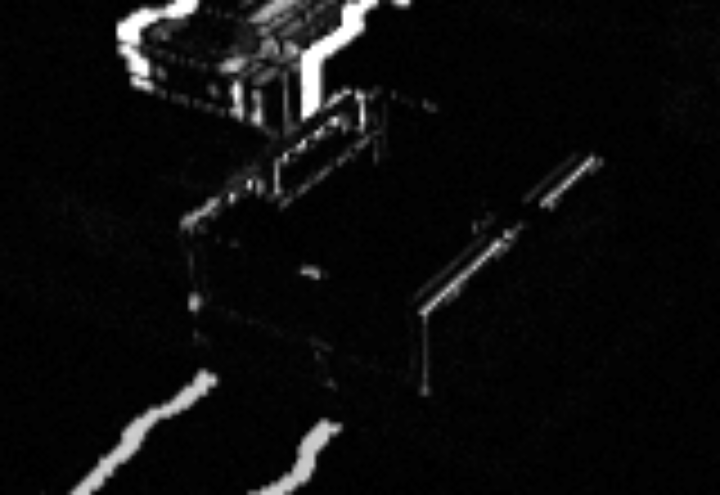

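```bash
python3 - <<'E'
from h import *
import cv2
a0=cv2.imread("pics/scene0.png");b0=cv2.imread("pics/side0.png")
a1=get_image("scene");b1=get_image("side"); cv2.imwrite("pics/sc_rel.png",a1);cv2.imwrite("pics/sd_rel.png",b1)
ap=cv2.imread("pics/sc_now.png")
f=lambda im,c:cv2.convertScaleAbs(cv2.resize(im[c[0]:c[1],c[2]:c[3]],None,fx=12,fy=12,interpolation=cv2.INTER_NEAREST),alpha=1.6)
c=(175,200,240,273);d=(180,200,245,277)
cv2.imwrite("pics/cmpD.png",np.hstack([f(a0,c),f(a1,c)]))
cv2.imwrite("pics/cmpE.png",np.hstack([f(b0,d),f(b1,d)]))
# handle shift
g=lambda i:cv2.cvtColor(i,cv2.COLOR_BGR2GRAY).astype(np.float32)
c=(160,240,200,285)
E
```

```text
(no output)
```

View pics/cmpD.png

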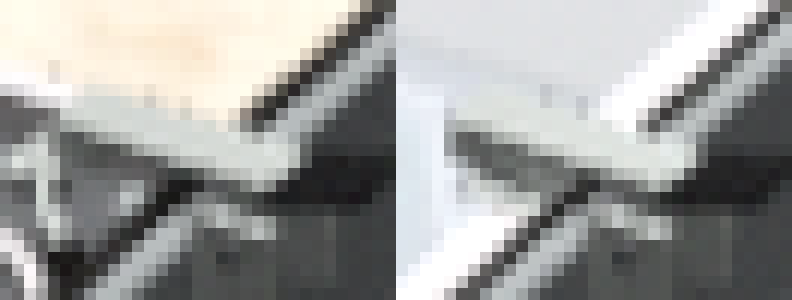

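View pics/cmpE.png

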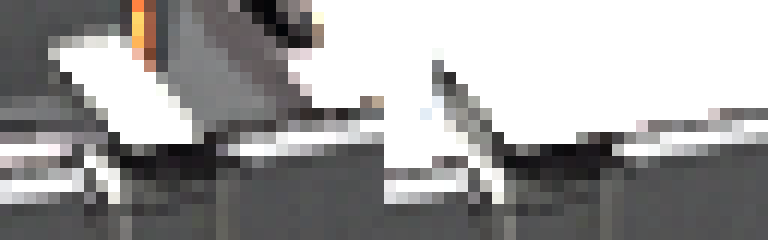

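Call:
play_rows(
  rows=[
    [0,-0.02,-0.05,0,0,0,1],
    [0,-0.02,-0.15,0,0,0,1],
    [0,0,-0.25,0,0,0,1],
    [0,0,-0.25,0,0,0,1],
    [0,0,-0.1,0,0,0,1],
  ],
)

```text
clock: 17.95
position: [0.5408, 0.1242, 0.2414]
ee_rot: [3.136, 0.082, -0.009]
force: [0.6, 0.6, 0.0]
width: 0.005
```

Call:
play_rows(
  rows=[
    [0,-0.3,-0.1,0,0,0,1],
    [0,-0.3,-0.1,0,0,0,1],
    [0,-0.2,0,0,0,0,1],
    [0,0,0,0,0,0,1],
    [0,0,0,0,0,0,1],
  ],
)

```text
clock: 18.45
position: [0.5369, 0.2463, 0.2795]
ee_rot: [3.14, 0.073, 0.004]
force: [-0.3, -1.4, -0.1]
width: 0.003
```

```bash
python3 - <<'E'
from h import *
import cv2
st()
a=get_image("scene");b=get_image("side");w=get_image("wrist")
r=cv2.imread("pics/sc_rel.png")
d=cv2.absdiff(r,a).max(2)[160:250,215:295]; print("diff guard front/latch region >25:",(d>25).sum())
f=lambda im,c,k:cv2.resize(im[c[0]:c[1],c[2]:c[3]],None,fx=k,fy=k,interpolation=cv2.INTER_CUBIC)
cv2.imwrite("pics/f1.png",f(a,(110,300,130,420),2.7)); cv2.imwrite("pics/f2.png",f(b,(120,310,140,380),3)); cv2.imwrite("pics/f3.png",w)
E
```

```text
t18.45 [0.5369 0.2463 0.2795] toolx yaw 2.7 z [ 0.003 -0.001 -1.   ] F [-0.3 -1.4 -0.1] w0.003
diff guard front/latch region >25: 22
```

View pics/f1.png

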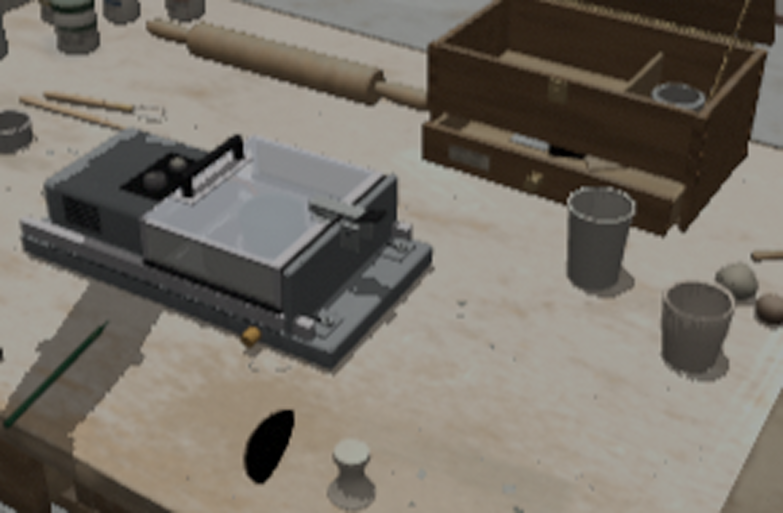

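View pics/f2.png

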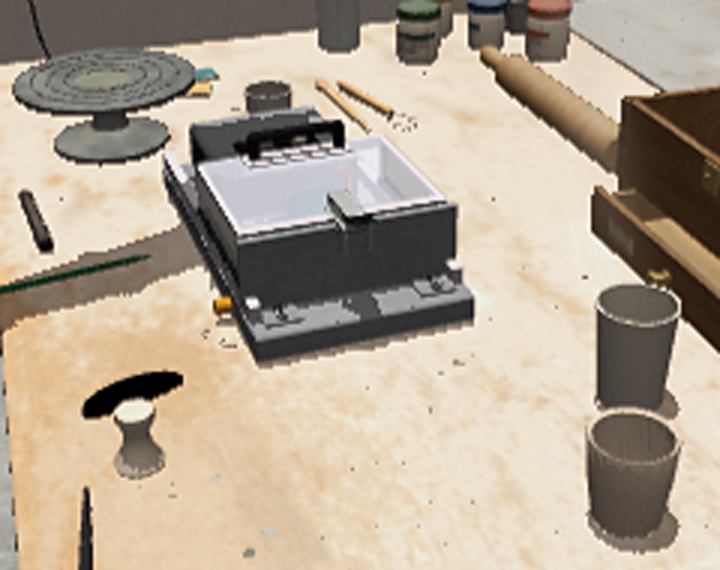

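```bash
python3 - <<'E'
from h import *
import cv2
g=lambda i:cv2.cvtColor(i,cv2.COLOR_BGR2GRAY).astype(np.float32)
P=g(cv2.imread("pics/sc_now.png"));Q=g(cv2.imread("pics/sc_rel.png"));N=g(get_image("scene"))
def sh(A,B,c):
    T=np.eye(2,3,dtype=np.float32)
    cc,T=cv2.findTransformECC(A[c[0]:c[1],c[2]:c[3]],B[c[0]:c[1],c[2]:c[3]],T,cv2.MOTION_TRANSLATION,(3,200,1e-6)); return T[:,2].round(2),round(cc,3)
for c in ((156,182,213,232),(172,186,205,232)): print("pressed->released",sh(P,Q,c),"released->now",sh(Q,N,c))
C=CM["scene"]; X=np.array([.53,.095,.125]); print("px per mm +y:",(proj(C,X+[-.00056,.00998,0])-proj(C,X))/10)
d=np.abs(Q-N)[160:250,215:295]; ys,xs=np.where(d>25); print(list(zip(xs+215,ys+160))[:25])
E
```

```text
pressed->released (array([-0.6, -0.2], dtype=float32), 0.98) released->now (array([-0.04, -0.29], dtype=float32), 0.942)
pressed->released (array([-0.21, -1.05], dtype=float32), 0.895) released->now (array([-0.55,  0.08], dtype=float32), 0.607)
px per mm +y: [-0.28574213 -0.09004168]
[(np.int64(215), np.int64(167)), (np.int64(215), np.int64(168)), (np.int64(216), np.int64(168)), (np.int64(221), np.int64(168)), (np.int64(222), np.int64(168)), (np.int64(215), np.int64(169)), (np.int64(219), np.int64(169)), (np.int64(220), np.int64(169)), (np.int64(221), np.int64(169)), (np.int64(218), np.int64(170)), (np.int64(219), np.int64(170)), (np.int64(220), np.int64(170)), (np.int64(217), np.int64(171)), (np.int64(218), np.int64(171)), (np.int64(219), np.int64(171)), (np.int64(216), np.int64(172)), (np.int64(217), np.int64(172)), (np.int64(218), np.int64(172)), (np.int64(215), np.int64(173)), (np.int64(216), np.int64(173)), (np.int64(215), np.int64(174))]
```

The hook looks down, at the same pixels as before the guard came. The guard eased back by about 0.6 px when I let go, though, so I'll tug the handle lightly from the front with a few newtons to confirm the latch holds.

```bash
python3 - <<'E'
from h import *
show(plan([(.545,.055,.2,3.2)],step=.045,cl=1))
E
```

```text
[[-0.001,0.253,0.106,0.0,-0.001,-0.005,1.0],[-0.001,0.253,0.105,0.0,-0.001,-0.005,1.0],[-0.002,0.253,0.105,0.0,-0.001,-0.005,1.0],[-0.002,0.253,0.105,0.0,-0.001,-0.005,1.0],[-0.003,0.253,0.105,0.0,-0.001,-0.005,1.0]]
```

Call:
play_rows(
  rows=[
    [0,0.25,0.08,0,0,-0.005,1],
    [0,0.25,0.1,0,0,-0.005,1],
    [0,0.25,0.1,0,0,-0.005,1],
    [0,0.25,0.1,0,0,-0.003,1],
    [0,0.2,0.08,0,0,0,1],
  ],
)

```text
clock: 19.15
position: [0.5463, 0.0595, 0.2088]
ee_rot: [-3.14, -0.086, -0.007]
force: [0.1, -0.3, 1.0]
width: 0.004
```

Call:
play_rows(
  rows=[
    [0,0,0,0,0,0,1],
    [0,0,0,0,0,0,1],
  ],
)

```text
clock: 19.35
position: [0.5449, 0.0512, 0.2076]
ee_rot: [3.139, 0.067, 0.003]
force: [-0.4, 0.6, -0.1]
width: 0.007
```

```bash
python3 - <<'E'
from h import *
st()
show(plan([(.5455,.060,.118,3.2)],step=.02,cl=1))
E
```

```text
t19.35 [0.5449 0.0512 0.2076] toolx yaw 2.5 z [ 0.002 -0.002 -1.   ] F [-0.4  0.6 -0.1] w0.007
[[0.001,-0.012,0.119,0.001,-0.001,-0.005,1.0],[0.001,-0.012,0.119,0.001,-0.001,-0.005,1.0],[0.001,-0.012,0.119,0.001,-0.001,-0.005,1.0],[0.001,-0.012,0.12,0.001,-0.001,-0.005,1.0],[0.001,-0.012,0.12,0.001,-0.001,-0.005,1.0]]
```

Call:
play_rows(
  rows=[
    [0,-0.005,0.1,0,0,-0.008,1],
    [0,-0.005,0.12,0,0,-0.008,1],
    [0,0,0.12,0,0,-0.004,1],
    [0,0,0.11,0,0,0,1],
    [0,0,0,0,0,0,1],
  ],
)

```text
clock: 19.85
position: [0.5464, 0.0554, 0.1403]
ee_rot: [-3.14, -0.086, -0.009]
force: [0.1, -0.4, 0.6]
width: 0.007
```

```bash
python3 - <<'E'
from h import *
st()
show(plan([(.545,.060,.118,3.2)],step=.02,cl=1))
E
```

```text
t19.85 [0.5464 0.0554 0.1403] toolx yaw 3.1 z [ 0.006  0.    -1.   ] F [ 0.1 -0.4  0.6] w0.007
[[-0.004,-0.016,0.074,-0.0,-0.006,-0.001,1.0],[-0.004,-0.016,0.074,-0.0,-0.006,-0.001,1.0]]
```

Call:
play_rows(
  rows=[
    [-0.004,-0.01,0.05,0,-0.006,0,1],
    [-0.004,-0.01,0.05,0,-0.006,0,1],
    [0,-0.02,0.03,0,0,0,1],
    [0,-0.03,0,0,0,0,1],
    [0,-0.03,0,0,0,0,1],
  ],
)

```text
clock: 20.35
position: [0.5458, 0.0725, 0.1218]
ee_rot: [-3.139, -0.087, -0.003]
force: [0.2, -0.4, -0.2]
width: 0.002
```

Call:
play_rows(
  rows=[
    [0,-0.012,0,0,0,0,1],
    [0,0,0,0,0,0,1],
  ],
)

```text
clock: 20.55
position: [0.5459, 0.0758, 0.1222]
ee_rot: [-3.138, -0.089, -0.004]
force: [0.6, 0.4, 0.4]
width: 0.006
```

Call:
play_rows(
  rows=[
    [0,-0.01,0,0,0,0,1],
    [0,-0.008,0,0,0,0,1],
  ],
)

```text
clock: 20.75
position: [0.5459, 0.0766, 0.1225]
ee_rot: [3.14, 0.087, 0.005]
force: [0.3, -4.9, -1.7]
width: 0.007
```

Call:
play_rows(
  rows=[
    [0,-0.008,0,0,0,0,1],
    [0,-0.008,0,0,0,0,1],
  ],
)

```text
clock: 20.95
position: [0.5459, 0.0765, 0.1225]
ee_rot: [3.138, 0.083, 0.006]
force: [0.4, -6.1, -0.2]
width: 0.003
```

Call:
play_rows(
  rows=[
    [0,-0.01,0,0,0,0,1],
    [0,-0.01,0,0,0,0,1],
  ],
)

```text
clock: 21.15
position: [0.5459, 0.0765, 0.1225]
ee_rot: [3.135, 0.079, 0.006]
force: [0.1, -6.5, -0.2]
width: 0.006
```

The guard does not move under 6.5 N, against 2–4 N for sliding, so it is latched. I'll back off and clear.

Call:
play_rows(
  rows=[
    [0,0.03,0,0.006,0,0,1],
    [0,0.04,0,0.006,0,0,1],
    [0,0.04,-0.02,0,0,0,1],
    [0,0,-0.12,0,0,0,1],
    [0,0,-0.2,0,0,0,1],
  ],
)

```text
clock: 21.65
position: [0.5442, 0.0591, 0.1721]
ee_rot: [-3.139, -0.079, 0.005]
force: [0.2, 0.3, -0.1]
width: 0.006
```

Call:
play_rows(
  rows=[
    [0,0,-0.28,0,0,0,1],
    [0,0,-0.28,0,0,0,1],
    [0,0,-0.15,0,0,0,1],
    [0,0,0,0,0,0,1],
    [0,0,0,0,0,0,1],
  ],
)

```text
clock: 22.15
position: [0.5455, 0.0573, 0.2874]
ee_rot: [-3.136, -0.076, -0.005]
force: [0.0, -0.2, -0.8]
width: 0.002
```

```bash
python3 - <<'E'
from h import *
import cv2
st()
a=get_image("scene");b=get_image("side");w=get_image("wrist")
f=lambda im,c,k:cv2.resize(im[c[0]:c[1],c[2]:c[3]],None,fx=k,fy=k,interpolation=cv2.INTER_CUBIC)
cv2.imwrite("pics/g1.png",np.hstack([f(a,(140,250,140,290),2.6),f(b,(140,250,180,330),2.6)])); cv2.imwrite("pics/g3.png",w)
E
```

```text
t22.15 [0.5455 0.0573 0.2874] toolx yaw 2.8 z [ 0.003  0.005 -1.   ] F [ 0.  -0.2 -0.8] w0.002
```

View pics/g1.png

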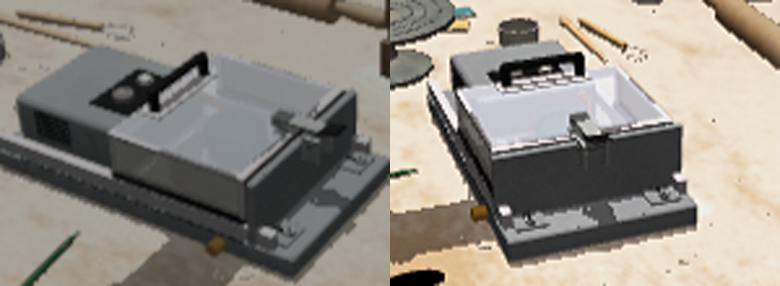

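View pics/g3.png

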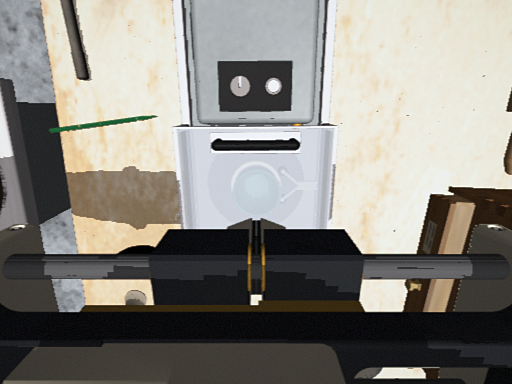

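The guard is closed against the end plate with the hook over its step, at about (300,120) in the scene crop. Through the hood the bowl stands centred in the ring, at (257,186) in the wrist view. The gripper is clear of everything.

```bash
python3 -c "
from cell import *
print(sign_off())"
```

```text
the job is handed in; nothing more can be done
None
```

The bowl is standing on its foot inside the work ring, and the guard is pushed shut and latched. I handed the job in at about 22 s, with the gripper touching nothing.

**Bowl:** I gripped it near the rim and lowered it in small steps until the contact force had risen by about 4 N, then let go. Afterwards it measured about 2 mm from the ring's centre in the wrist view, and it still looked centred through the closed hood.

**Guard:** I pushed it by its handle at about 0.1 m/s, then slower over the latch and seal. The push peaked at about 15.6 N.

**Last checks:**
- The hook is down, at the same pixels as before the guard came.
- A 6.5 N tug on the handle, more than the 2–4 N that sliding takes, did not move the guard.
- The beaker, cup and stamp look as they stood.

**Disagreements between checks:**
- **Springback:** the scene image suggested about 2 mm of springback when I stopped pushing, more than the 1 mm expected after the click. The tug and the handle's position under it did not bear that out; I put the image figure down to sub-pixel error.
- **Machine position:** my first fit from the scene and side cameras put the ring about 12 mm off in y from where the wrist camera had it, so I worked from the wrist camera.

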